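Sort the syringes kept behind the reagent bottles

ROBOT

A 7-joint arm with a two-finger parallel gripper is mounted at the origin on the work surface. World frame = base frame: x ahead of the robot, y to its left, z up, the work surface at z = 0. Lengths are in m, angles in rad, forces in N, time in s.
With the tool pointing down it reaches from about 0.35 to 0.9 m from the base axis. Payload 8.1 kg.
Tool frame: the origin (TCP) lies at the very end of the fingers, on their centre line; the grasp point (between the pads) lies 19 mm behind it; z points along the fingers, y is the direction in which the jaws open and shut (so a half turn about z gives the same grasp; the last joint's range is limited). The gripper opens to 92 mm and grips with 3 to 60 N. Pads are 19 mm wide; open, the fingers measure 130 mm over their backs; the gripper's body (75 mm by 190 mm) begins 47 mm behind the grasp point.
Start: joints at [-1.264, 0.434, 0.025, 1.573, -0.012, 1.134, -0.075], TCP at [0.249, 0.573, 0.227] pointing down, gripper open.
Joint ranges: [-2.62, 2.62], [-0.44, 2.09], [-1.27, 1.32], [0.08, 2.57], [-1.32, 4.46], [0.12, 2], [-2.74, 2.74]. Speed limits (rad/s): [2.22, 2.22, 3.01, 3.01, 3.14, 3.14, 3.14].

INTERFACE

Orientations are given as a rotation vector (axis times angle).
In Python, from cell import observe, get_image, sign_off gives the robot as it stands.
- The arm moves only by the tool arm_command, never from a script. Its argument "deltas" is a list of rows, each an object with "xyz": the shift along the tool's x, y, z in cm, a list of three; "turn": the turn about the tool's z in degrees; "jaw": the closure in counts, from 0 (fully open) to 255 (shut). A call has 1 to 5 rows; each row is the pose to reach, as a shift and turn from the pose measured when the call began, along the tool's axes at that moment; what a row does not reach only later rows make up. A row lasts 1/12 s, in which the tool goes at most 41.7 mm and 7.16 degrees, less where a joint would pass 70% of its speed; a pose out of reach is approached as far as the arm can. A call with a gripper value outside its range is refused whole. The fingers move at their own pace and stop on an object; "force" is the grip in N (left out, the last holds). Time passes only in rows, so rows that repeat a pose let the fingers close. It gives the time, the measured TCP pose, the force and the opening at its end, in the units of the state.
- observe(): the state, without advancing time (a new reading comes with each control period).
- get_image(name): name is "scene" or "top"; returns a dict with "frame" (384x512x3 uint8, red, green, blue), "depth" (384x512 float32, m along the optical axis (not along the pixel's ray), 0 where there is no reading), "camera_matrix" (3x3 intrinsics, pixels), "distortion" ([k1, k2, p1, p2, k3] as OpenCV has them; the pictures are not rectified), "cam_to_world" (4x4, takes a point from camera to world coordinates). Camera axes: x right, y up, looking along -z (the intrinsics and any distortion apply to the point x, -y, -z); pixel columns grow to the right and rows downward; lengths in m; the calibration is good to about 2 mm. A picture is of the moment at which its call begins.
- sign_off(): hands the job in, once; it reports no verdict.
The state is a dict: "clock": time; "joints": joint angles; "dq": joint speeds; "joint_efforts": joint torques, N m; "position": TCP position; "ee_rot": TCP orientation; "force": force on the tool from outside, world axes, zero at the start; "ft_torque": the same for the moment, N m; "width": opening from 0.0 (shut) to 1.0 (fully open).
Only numpy, scipy, OpenCV 4.12 (cv2) and the standard library are available. Lean on these libraries where they do the work, as an engineer would, in place of code of your own. Each camera call takes 0.05 s, during which the arm holds its last target.

TASK

Two reagent bottles stand in front of two syringes on the grey storage board. First move both bottles, standing upright, into the long steel tray; only then take the syringes: lay the one whose plunger is drawn out lengthwise in the middle of the groove of the aluminium loading plate and the one whose plunger is pushed in in the middle of the shallow white dish, leaving both plungers as they are. When both syringes are in place, put each bottle back upright on the very spot where it stood.

Things in the scene. Friction and masses are not known exactly. Their poses are not given: they have to be found in the camera images.
- tall_bottle: tall narrow white bottle with a blue screw cap, loose; origin at the centre of its underside, z up, 140 mm high: body 56 mm in diameter up to 90 mm, tapering neck, cap 36 mm in diameter from 114 to 140 mm. About 0.22 kg. Grip it from above by the cap. It stands on the storage board, on the left or on the right place
- wide_jar: short wide white jar with a wide blue screw cap, loose; origin at the centre of its underside, z up, 105 mm high: body 64 mm in diameter up to 70 mm, cap 50 mm in diameter from 80 to 105 mm. About 0.25 kg. Grip it from above by the cap. It stands on the other place on the storage board, about 136 mm from the tall bottle's
- syringe_a: white syringe, loose, 40 g, lying along its x. Barrel 14 mm in diameter, 64 mm long; origin under the barrel's middle at its underside (axis 7 mm up), x to the nozzle (ends at +40 mm); flange 3 x 26 x 14 mm at x = -33.5 mm stops rolling; black plunger and 12 mm disc behind (-x). Grip across the barrel's middle. Starts behind either bottle, 18 to 30 mm beyond its wall, nozzle towards the board's +y
- syringe_b: the other syringe, the same but for its plunger: see syringe_a for shape, axes and sizes
- plunger_a (a joint): how far the plunger of syringe_a is pulled out (m): 0 = pushed fully in (disc 8 mm behind the flange), 0.042 = fully out; stays where it is left (about 1.5 N to slide it). At the start one of the two is drawn (0.030 to 0.040), the other pushed in (0 to 0.004)
- plunger_b (a joint): how far the plunger of syringe_b is pulled out (m): 0 = pushed fully in (disc 8 mm behind the flange), 0.042 = fully out; stays where it is left (about 1.5 N to slide it). At the start one of the two is drawn (0.030 to 0.040), the other pushed in (0 to 0.004)
- board: grey plastic storage board, fixed, 180 (x) x 280 (y) x 6 mm, with a 14 mm high, 6 mm thick rim along its far (+x) edge; origin at the centre of its underside (its upper face 6 mm above). The bottles stand side by side along its y at about x = -30 mm, the syringes lie behind them at about x = +22 mm
- side_tray: long low steel tray, fixed, empty, outside 210 (x) x 120 (y) x 15 mm, walls and floor 4 mm thick; origin at the centre of its underside. Both bottles fit in it side by side along its x (centres at x = -45 and +45 mm)
- plate: aluminium loading plate, fixed, 150 (x) x 60 (y) mm, 8 mm thick, with a darker groove between two ridges 4 mm wide and 4 mm high along its x, centred at y = -22 and +22 mm; the groove, 40 mm wide, its floor 8 mm above the bench, takes the drawn syringe lengthwise, either way round. Origin at the centre of its underside
- dish: shallow white plastic dish, fixed, outside 150 (x) x 100 (y) x 12 mm, walls and floor 4 mm thick; takes the pushed-in syringe, best laid along its x. Origin at the centre of its underside
Not all that is in view belongs to the job. What is shaped like the tall_bottle but green is not meant.

How it is judged:
On the way, in this order (a step that is already met when the one before it is completed fails the run):
1. both bottles stand upright and released in the steel tray, the syringes not yet taken (x of tall_bottle in the frame of side_tray between -0.085 and 0.085 m and y of tall_bottle in the frame of side_tray between -0.04 and 0.04 m and z of each of tall_bottle, wide_jar in the frame of side_tray below 0.012 m and angle between each of tall_bottle, wide_jar's own z axis and vertical below 0.1 rad and contact force between the fingers and tall_bottle below 0.05 N and x of wide_jar in the frame of side_tray between -0.085 and 0.085 m and y of wide_jar in the frame of side_tray between -0.04 and 0.04 m and contact force between the fingers and wide_jar below 0.05 N and distance of each of syringe_a, syringe_b from where it was at the start of the episode below 0.03 m), for 0.2 s.
2. the drawn syringe lies in the groove of the plate and the pushed-in one in the dish, both released, while the bottles still stand in the tray (x of syringe_a in the frame of plate between -0.03 and 0.03 m and y of syringe_a in the frame of plate between -0.014 and 0.014 m and z of syringe_a in the frame of plate below 0.0125 m and angle between the x axis of syringe_a and the x axis of plate, either way round below 0.3 rad and contact force between the fingers and syringe_a below 0.05 N and x of syringe_b in the frame of dish between -0.055 and 0.055 m and y of syringe_b in the frame of dish between -0.038 and 0.038 m and z of syringe_b in the frame of dish below 0.012 m and contact force between the fingers and syringe_b below 0.05 N and value of joint plunger_a above 0.024 m and value of joint plunger_b below 0.012 m and x of tall_bottle in the frame of side_tray between -0.085 and 0.085 m and y of tall_bottle in the frame of side_tray between -0.04 and 0.04 m and z of each of tall_bottle, wide_jar in the frame of side_tray below 0.012 m and angle between each of tall_bottle, wide_jar's own z axis and vertical below 0.1 rad and x of wide_jar in the frame of side_tray between -0.085 and 0.085 m and y of wide_jar in the frame of side_tray between -0.04 and 0.04 m), for 0.2 s.
At the end, for the whole second after the job is handed in: Drawn syringe in the groove (within 30 mm along, 14 mm across, 17 deg), plunger over 24 mm out; pushed-in syringe on the dish floor (within 55 mm along, 38 mm across), plunger under 12 mm out; each bottle upright within 15 mm of where it started; all released, at rest (x of syringe_a in the frame of plate between -0.03 and 0.03 m and y of syringe_a in the frame of plate between -0.014 and 0.014 m and z of syringe_a in the frame of plate below 0.0125 m and angle between the x axis of syringe_a and the x axis of plate, either way round below 0.3 rad and contact force between the fingers and syringe_a below 0.05 N and x of syringe_b in the frame of dish between -0.055 and 0.055 m and y of syringe_b in the frame of dish between -0.038 and 0.038 m and z of syringe_b in the frame of dish below 0.012 m and contact force between the fingers and syringe_b below 0.05 N and value of joint plunger_a above 0.024 m and value of joint plunger_b below 0.012 m and distance of each of tall_bottle, wide_jar from where it was at the start of the episode below 0.015 m and angle between each of tall_bottle, wide_jar's own z axis and vertical below 0.1 rad and linear speed of each of tall_bottle, wide_jar, syringe_a, syringe_b below 0.02 m/s); the robot touches nothing.
It fails at once if a bottle is tipped over (angle between any of tall_bottle, wide_jar's own z axis and vertical above 0.7 rad).
It also fails if it takes over 138 s, if anything falls off the work surface, if the arm or the gripper's body presses on something with over 40 N, if the wrist force passes 120 N, or if a joint passes its speed limit or range.

## Working session

There is one attempt and no reset: what is moved stays moved. The work goes in short steps, Python scripts to look and compute and a tool call to move; the robot and the scene stay as the last step left them, time stands still between calls to the robot, and variables do not carry over. Pictures are saved under pics/ and viewed, and the job is handed in when it is done.

Besides the shell and the picture viewer there is one more tool, called after "Request:" as name(argument=value, ...), one argument or row to a line, values as JSON. arm_command: Moves the arm, as the interface text tells. Its arguments: {"type":"object","properties":{"deltas":{"type":"array","items":{"type":"object","properties":{"xyz":{"type":"array","items":{"type":"number"}},"turn":{"type":"number"},"jaw":{"type":"number"}}}},"force":{"type":"number"}},"required":["deltas"]}

```bash
ls; mkdir -p pics; python3 - <<'E'
from cell import observe,get_image
import cv2,numpy as np
s=observe();print(s)
for n in("scene","top"):
    d=get_image(n);np.savez(f"{n}0.npz",**d)
    cv2.imwrite(f"pics/{n}0.png",cv2.cvtColor(d["frame"],cv2.COLOR_RGB2BGR))
    print(d["camera_matrix"],d["distortion"],d["cam_to_world"])
E
```

```text
pics
{'clock': 0.0, 'joints': array([-1.26357272,  0.4352381 ,  0.02497245,  1.57407093, -0.01158486,
        1.13399741, -0.07509976]), 'dq': array([ 0.00069164,  0.00054967,  0.00228335, -0.00210546, -0.00066672,
        0.00029913, -0.00010152]), 'joint_efforts': array([-1.08710599e-03, -6.67866254e+01,  9.84408706e-01, -3.14431107e+01,
       -6.05298160e-02,  4.36273345e-02,  1.49655743e-04]), 'position': array([0.24888708, 0.57276283, 0.2259457 ]), 'ee_rot': array([-6.39316070e-01, -3.07568505e+00,  2.45093130e-03]), 'force': array([ 0.86940027,  0.74626804, -0.42691746]), 'ft_torque': array([-0.02492929, -0.01431428, -0.00701226]), 'width': 0.9993683730834733}
[[442.98439424   0.         248.40227928]
 [  0.         442.98439424 191.18283223]
 [  0.           0.           1.        ]] [0.02275939 0.         0.         0.         0.        ] [[ 0.5110778  -0.62723431  0.5876875   1.17256992]
 [ 0.85944381  0.38284283 -0.33880335 -0.33746313]
 [-0.01248286  0.67823925  0.73473512  0.77383166]
 [ 0.          0.          0.          1.        ]]
[[476.40552482   0.         252.30611966]
 [  0.         476.40552482 180.74968738]
 [  0.           0.           1.        ]] [-0.03486558  0.          0.          0.          0.        ] [[ 0.02339736  0.99741502 -0.06793997  0.51599472]
 [-0.99970131  0.02382266  0.00545643  0.01490768]
 [ 0.00706084  0.06779201  0.99767449  1.10322719]
 [ 0.          0.          0.          1.        ]]
```

View pics/scene0.png

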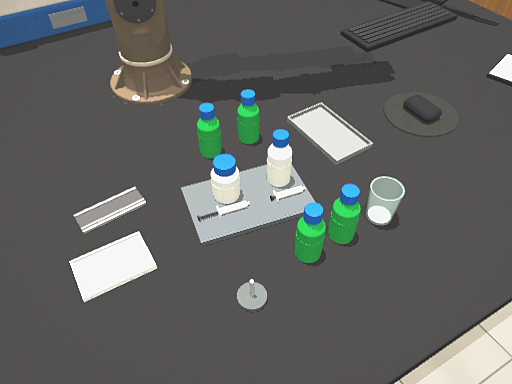

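View pics/top0.png

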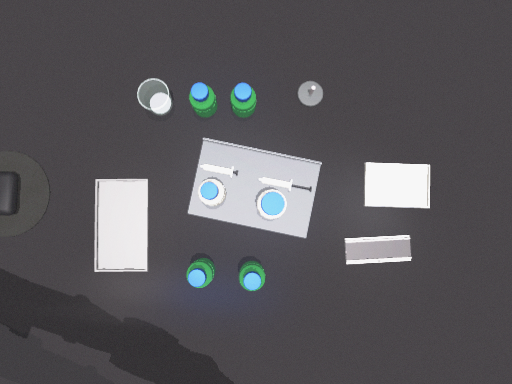

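Top view: the tray is on the left (~122,225) and the board in the centre (~255,188). The tall bottle is at ~(210,191) with the pushed-in syringe behind it at ~(218,170). The wide jar is at ~(272,204) with the drawn syringe behind it at ~(285,184). The dish is at ~(397,186), the plate at ~(378,250). Four green bottles stand around as obstacles.

```bash
cat > h.py <<'E'
import numpy as np,cv2
def und(d,px):
    px=np.asarray(px,float).reshape(-1,1,2)
    return cv2.undistortPoints(px,d["camera_matrix"],d["distortion"]).reshape(-1,2)
def plane(d,px,z):
    n=und(d,px);T=d["cam_to_world"]
    r=np.c_[n[:,0],-n[:,1],-np.ones(len(n))]@T[:3,:3].T
    o=T[:3,3];return o+r*((z-o[2])/r[:,2])[:,None]
def cloud(d):
    h,w=d["depth"].shape;v,u=np.mgrid[:h,:w]
    n=und(d,np.c_[u.ravel(),v.ravel()]).reshape(h,w,2);z=d["depth"]
    P=np.stack([n[...,0]*z,-n[...,1]*z,-z],-1);T=d["cam_to_world"]
    return P@T[:3,:3].T+T[:3,3]
def proj(d,X):
    T=np.linalg.inv(d["cam_to_world"]);p=np.atleast_2d(X)@T[:3,:3].T+T[:3,3]
    p=p*[1,-1,-1]
    return cv2.projectPoints(p.reshape(-1,1,3),np.zeros(3),np.zeros(3),d["camera_matrix"],d["distortion"])[0].reshape(-1,2)
def snap(n,tag):
    from cell import get_image
    d=get_image(n);np.savez(f"{n}{tag}.npz",**d)
    cv2.imwrite(f"pics/{n}{tag}.png",cv2.cvtColor(d["frame"],cv2.COLOR_RGB2BGR));return d
def load(n,tag): return dict(np.load(f"{n}{tag}.npz"))
E
python3 - <<'E'
from h import *
for n in("top","scene"):
    d=load(n,0);f=d["frame"];C=cloud(d);hsv=cv2.cvtColor(f,cv2.COLOR_RGB2HSV)
    print(n, "depth frac",(d["depth"]>0).mean())
    blue=cv2.inRange(hsv,(95,120,120),(118,255,255))
    k,l,st,ce=cv2.connectedComponentsWithStats(blue)
    for i in range(1,k):
        if st[i,4]>60:
            p=C[l==i];p=p[np.abs(p[:,2]-np.median(p[:,2]))<.05];zt=np.percentile(p[:,2],90)
            t=p[p[:,2]>zt-.004]
            b=(t[:,:2].min(0)+t[:,:2].max(0))/2
            print("blue",st[i],ce[i].round(1),"zt",zt.round(4),"mid",b.round(4),"ext",np.ptp(t[:,:2],axis=0).round(3))
d=load("top",0);f=d["frame"];C=cloud(d);g=cv2.cvtColor(f,cv2.COLOR_RGB2GRAY)
v=cv2.resize(f[130:250,180:330],None,fx=5,fy=5,interpolation=cv2.INTER_CUBIC);cv2.imwrite("pics/c1.png",v[...,::-1])
v=cv2.resize(f[150:275,335:440],None,fx=5,fy=5,interpolation=cv2.INTER_CUBIC);v2=cv2.resize(f[170:280,85:160],None,fx=5,fy=5,interpolation=cv2.INTER_CUBIC)
v2=cv2.copyMakeBorder(v2,0,max(0,len(v)-len(v2)),0,0,0);v2=v2[:len(v)]
o=np.hstack([v,v2]);cv2.imwrite("pics/c2.png",cv2.resize(o,None,fx=.85,fy=.85)[...,::-1])
E
```

```text
top depth frac 0.9961751302083334
blue [191  82  18  20 268] [199.4  91.3] zt 0.1416 mid [0.7659 0.1236] ext [0.034 0.033]
blue [234  82  18  20 273] [242.4  91.3] zt 0.1415 mid [0.7673 0.0342] ext [0.036 0.035]
blue [188 269  18  18 193] [195.5 278.5] zt 0.1418 mid [0.385  0.1169] ext [0.034 0.034]
blue [243 272  18  18 143] [251.6 282.2] zt 0.1412 mid [0.3813 0.0056] ext [0.034 0.032]
scene depth frac 0.9959665934244791
blue [   0    0  110   48 2473] [46.4 20.7] zt 0.095 mid [-0.4443 -0.1791] ext [0.024 0.295]
blue [240  89  15  17 223] [247.5  96.9] zt 0.1415 mid [0.3857 0.1181] ext [0.038 0.036]
blue [199 102  16  18 235] [206.5 110.8] zt 0.1414 mid [0.3832 0.0064] ext [0.035 0.034]
blue [272 129  17  19 269] [280.2 137.6] zt 0.1473 mid [0.5626 0.0978] ext [0.035 0.037]
blue [213 153  23  23 435] [224.1 164.4] zt 0.1128 mid [ 0.5413 -0.0327] ext [0.05  0.048]
blue [340 183  20  23 353] [349.3 194. ] zt 0.1414 mid [0.7672 0.124 ] ext [0.034 0.036]
blue [303 202  21  23 368] [313. 213.] zt 0.1416 mid [0.7695 0.0342] ext [0.036 0.036]
```

View pics/c1.png

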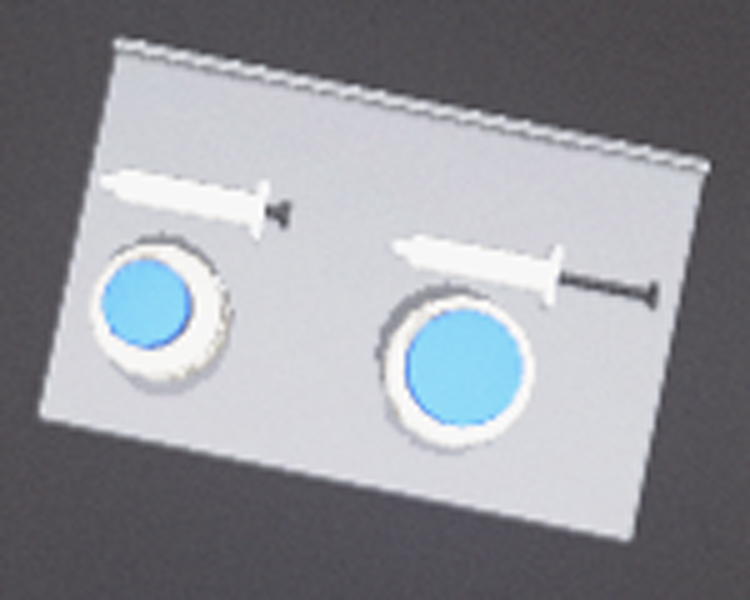

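View pics/c2.png

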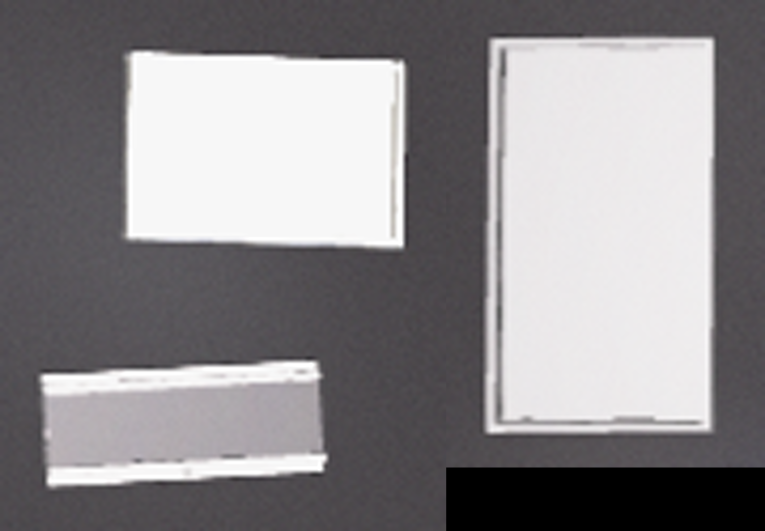

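The close-ups confirm it: the left syringe is pushed in and sits behind the tall bottle, the right one is drawn and sits behind the jar. Now I'll measure everything.

```bash
python3 - <<'E'
from h import *
np.set_printoptions(suppress=True,precision=4)
d=load("top",0);f=d["frame"];C=cloud(d);hsv=cv2.cvtColor(f,cv2.COLOR_RGB2HSV)
blue=cv2.inRange(hsv,(92,90,120),(122,255,255))
k,l,st,ce=cv2.connectedComponentsWithStats(blue)
for i in range(1,k):
    if st[i,4]>60 and 170<ce[i][1]<230:
        z=.146 if ce[i][0]<240 else .111
        m=(l==i).astype(np.uint8);c=max(cv2.findContours(m,0,1)[0],key=len)
        P=plane(d,c.reshape(-1,2),z)
        (x,y),r=cv2.minEnclosingCircle(P[:,:2].astype(np.float32));print("cap",ce[i],x,y,r, np.median(C[l==i][:,2]))
# rects
S,V=hsv[...,1],hsv[...,2]
for nm,box,z,th in(("board",(180,130,330,250),.006,150),("dish",(355,150,440,218),.012,150),("plate",(335,225,420,275),.012,None),("tray",(85,170,160,280),.015,150)):
    x0,y0,x1,y1=box;sub=np.zeros(V.shape,np.uint8)
    t=th or 110
    sub[y0:y1,x0:x1]=(V[y0:y1,x0:x1]>t)*255
    sub=cv2.morphologyEx(sub,cv2.MORPH_CLOSE,np.ones((5,5)))
    c=max(cv2.findContours(sub,0,1)[0],key=cv2.contourArea)
    P=plane(d,c.reshape(-1,2),z)[:,:2]
    r=cv2.minAreaRect((P*1000).astype(np.float32));print(nm,r);print(cv2.boxPoints(r).round(1).tolist())
# syringes: white pixels
w=((V>225)&(S<40)).astype(np.uint8)
bl=((V<110)).astype(np.uint8)
for nm,(x0,y0,x1,y1) in dict(push=(196,160,241,179),drawn=(255,174,314,193)).items():
    m=np.zeros_like(w);m[y0:y1,x0:x1]=((V[y0:y1,x0:x1]>232)&(S[y0:y1,x0:x1]<30))
    k,l,st,ce=cv2.connectedComponentsWithStats(m);i=1+np.argmax(st[1:,4])
    v,u=np.nonzero(l==i);P=plane(d,np.c_[u,v],.016)[:,:2]
    c=P.mean(0);a=np.linalg.svd(P-c)[2][0];a*=np.sign(a[1]);t=(P-c)@a;q=(P-c)@[-a[1],a[0]]
    print(nm,st[i],c,"axis",a,np.degrees(np.arctan2(a[1],a[0])),t.min(),t.max(),q.min(),q.max())
    # flange-end -35 , nozzle +40
    print(" mid est: from flange",c+a*(t.min()+.035)," from tip",c+a*(t.max()-.040))
E
```

```text
cap [208.9325 190.3418] 0.559657633304596 0.09686502069234848 0.017609182745218277 0.14563235538427277
cap [272.012  203.2602] 0.5376541614532471 -0.03265820071101189 0.02401198446750641 0.11048465531189922
board ((575.9371948242188, 3.735992431640625), (280.343505859375, 179.97386169433594), 79.56059265136719)
[[462.0, -117.80000305175781], [639.0, -150.39999389648438], [689.7999877929688, 125.30000305175781], [512.7999877929688, 157.89999389648438]]
dish ((588.7859497070312, -324.71307373046875), (150.81552124023438, 102.19747924804688), 89.39305114746094)
[[536.9000244140625, -399.6000061035156], [639.0999755859375, -400.70001220703125], [640.7000122070312, -249.89999389648438], [538.5, -248.8000030517578]]
plate ((440.5680236816406, -281.25738525390625), (60.348880767822266, 152.60520935058594), 4.3737616539001465)
[[404.70001220703125, -207.5], [416.29998779296875, -359.6000061035156], [476.5, -355.0], [464.79998779296875, -202.89999389648438]]
tray ((482.607177734375, 306.12078857421875), (209.27822875976562, 121.45138549804688), 1.6023814678192139)
[[376.29998779296875, 363.8999938964844], [379.70001220703125, 242.5], [588.9000244140625, 248.3000030517578], [585.5, 369.70001220703125]]
push [200 164  34  14 207] [0.6151 0.0887] axis [0.1592 0.9873] 80.84115759346012 -0.03465555930403626 0.041702891261208345 -0.013190929258605693 0.01249106243514894
 mid est: from flange [0.6151 0.0891]  from tip [0.6154 0.0904]
drawn [259 177  34  14 204] [ 0.5881 -0.0459] axis [0.154  0.9881] 81.14296143485184 -0.03499651045984546 0.04057488121093994 -0.013552095437990878 0.012506296500481533
 mid est: from flange [ 0.5881 -0.0459]  from tip [ 0.5882 -0.0454]
```

Request:
arm_command(
  deltas=[
    {"xyz":[-40,-26,0],"turn":-23.5,"jaw":0},
    {"xyz":[-40,-26,0],"turn":-23.5,"jaw":0},
    {"xyz":[-40,-26,0],"turn":-23.5,"jaw":0},
    {"xyz":[-40,-26,0],"turn":-23.5,"jaw":0},
    {"xyz":[-40,-26,0],"turn":-23.5,"jaw":0},
  ],
  force=20,
)

```text
clock: 0.52
position: [0.3645, 0.3974, 0.2263]
ee_rot: [0.005, -3.141, 0.003]
force: [2.4, -0.6, -0.8]
width: 1.002
```

```bash
cat > g.py <<'E'
# usage: g.py x y z jawyaw_deg -> delta in tool axes
import sys,numpy as np
from scipy.spatial.transform import Rotation as R
from cell import observe
s=observe();M=R.from_rotvec(s["ee_rot"]).as_matrix()
print("t",round(s["clock"],2),"pos",s["position"].round(4),"zax",M[:,2].round(4),"jaw yaw",round(np.degrees(np.arctan2(M[1,1],M[0,1])),1),"w mm",round(s["width"]*92,1),"F",s["force"].round(1),"j7",s["joints"].round(2))
a=list(map(float,sys.argv[1:]))
for i in range(0,len(a),4):
    x=np.array(a[i:i+3]);d=M.T@(x-s["position"])*100
    yaw=np.degrees(np.arctan2(M[1,1],M[0,1]));dt=(-(a[i+3]-yaw)+90)%180-90
    print("target",a[i:i+4],"xyz cm",d.round(2),"turn",round(dt,1),"rows",round(max(np.linalg.norm(d)/4.17,abs(dt)/7.16),1))
E
python3 g.py .560 .0972 .226 90
```

```text
t 0.52 pos [0.3645 0.3974 0.2263] zax [-8.0e-04 -1.8e-03 -1.0e+00] jaw yaw 90.2 w mm 92.2 F [ 2.4 -0.6 -0.8] j7 [-0.92  0.3  -0.01  1.78  0.01  1.06  0.64]
target [0.56, 0.0972, 0.226, 90.0] xyz cm [-19.45 -30.09   0.07] turn 0.2 rows 8.6
```

Request:
arm_command(
  deltas=[
    {"xyz":[-19.4,-30,0]},
    {"xyz":[-19.4,-30,0]},
    {"xyz":[-19.4,-30,0]},
    {"xyz":[-19.4,-30,0]},
    {"xyz":[-19.4,-30,0]},
  ],
)

```text
schema error: expected keys xyz, turn, jaw
```

Request:
arm_command(
  deltas=[
    {"xyz":[-8.3,-12.8,0]},
    {"xyz":[-8.3,-12.8,0]},
    {"xyz":[-8.3,-12.8,0]},
    {"xyz":[-8.3,-12.8,0]},
    {"xyz":[-8.3,-12.8,0]},
  ],
)

```text
schema error: expected keys xyz, turn, jaw
```

```bash
python3 g.py .560 .0972 .160 90 .560 .0972 .117 90
```

```text
t 0.52 pos [0.3645 0.3974 0.2263] zax [-8.0e-04 -1.8e-03 -1.0e+00] jaw yaw 90.2 w mm 92.2 F [ 2.4 -0.6 -0.8] j7 [-0.92  0.3  -0.01  1.78  0.01  1.06  0.64]
target [0.56, 0.0972, 0.16, 90.0] xyz cm [-19.45 -30.07   6.67] turn 0.2 rows 8.7
target [0.56, 0.0972, 0.117, 90.0] xyz cm [-19.46 -30.07  10.97] turn 0.2 rows 9.0
```

Request:
arm_command(
  deltas=[
    {"xyz":[-19.4,-30,0],"turn":0,"jaw":0},
    {"xyz":[-19.4,-30,0],"turn":0,"jaw":0},
    {"xyz":[-19.4,-30,0],"turn":0,"jaw":0},
    {"xyz":[-19.4,-30,0],"turn":0,"jaw":0},
    {"xyz":[-19.4,-30,0],"turn":0,"jaw":0},
  ],
)

```text
clock: 0.93
position: [0.4778, 0.2226, 0.2266]
ee_rot: [0.005, -3.141, 0.003]
force: [1.2, 0.4, -0.2]
width: 0.998
```

Request:
arm_command(
  deltas=[
    {"xyz":[-8.2,-12.6,0],"turn":0,"jaw":0},
    {"xyz":[-8.2,-12.6,0],"turn":0,"jaw":0},
    {"xyz":[-8.2,-12.6,0],"turn":0,"jaw":0},
    {"xyz":[-8.2,-12.6,0],"turn":0,"jaw":0},
    {"xyz":[-8.2,-12.6,0],"turn":0,"jaw":0},
  ],
)

```text
clock: 1.35
position: [0.563, 0.0894, 0.2265]
ee_rot: [0.009, 3.141, -0.009]
force: [0.6, -0.5, 0.8]
width: 1.003
```

```bash
python3 g.py .560 .0972 .160 90 .560 .0972 .117 90
```

```text
t 1.35 pos [0.563  0.0894 0.2265] zax [ 1.0e-04 -5.5e-03 -1.0e+00] jaw yaw 89.7 w mm 92.3 F [ 0.6 -0.5  0.8] j7 [-0.37  0.34  0.16  1.72 -0.05  1.08  1.37]
target [0.56, 0.0972, 0.16, 90.0] xyz cm [0.3  0.82 6.64] turn -0.3 rows 1.6
target [0.56, 0.0972, 0.117, 90.0] xyz cm [ 0.3   0.84 10.94] turn -0.3 rows 2.6
```

Request:
arm_command(
  deltas=[
    {"xyz":[0.25,0.8,3],"turn":0,"jaw":0},
    {"xyz":[0.25,0.8,6],"turn":0,"jaw":0},
    {"xyz":[0.25,0.8,9],"turn":0,"jaw":0},
    {"xyz":[0.25,0.8,10.9],"turn":0,"jaw":0},
    {"xyz":[0.25,0.8,10.9],"turn":0,"jaw":0},
  ],
)

```text
clock: 1.77
position: [0.5574, 0.0964, 0.1133]
ee_rot: [-0.008, -3.134, 0.012]
force: [-0.7, -0.4, -0.2]
width: 1.001
```

```bash
python3 g.py .5605 .0973 .117 90
```

```text
t 1.77 pos [0.5574 0.0964 0.1133] zax [-0.0072 -0.0074 -0.9999] jaw yaw 89.7 w mm 92.1 F [-0.7 -0.4 -0.2] j7 [-0.37  0.46  0.13  1.85 -0.07  0.84  1.37]
target [0.5605, 0.0973, 0.117, 90.0] xyz cm [-0.31  0.08 -0.38] turn -0.3 rows 0.1
```

Request:
arm_command(
  deltas=[
    {"xyz":[-0.3,0.1,-0.4],"turn":0,"jaw":0},
    {"xyz":[-0.3,0.1,-0.4],"turn":0,"jaw":0},
    {"xyz":[-0.3,0.1,-0.4],"turn":0,"jaw":150},
    {"xyz":[-0.3,0.1,-0.4],"turn":0,"jaw":255},
    {"xyz":[-0.3,0.1,-0.4],"turn":0,"jaw":255},
  ],
)

```text
clock: 2.18
position: [0.561, 0.0977, 0.1183]
ee_rot: [-0.008, -3.136, 0.011]
force: [0.4, 0.6, 0.2]
width: 0.832
```

Request:
arm_command(
  deltas=[
    {"xyz":[0,0,0],"turn":0,"jaw":255},
    {"xyz":[0,0,0],"turn":0,"jaw":255},
    {"xyz":[0,0,0],"turn":0,"jaw":255},
    {"xyz":[0,0,0],"turn":0,"jaw":255},
    {"xyz":[0,0,0],"turn":0,"jaw":255},
  ],
)

```text
clock: 2.6
position: [0.561, 0.0977, 0.1183]
ee_rot: [-0.008, -3.136, 0.011]
force: [0.4, 0.2, 0.8]
width: 0.469
```

```bash
python3 g.py .5605 .0973 .117 90; python3 -c "
from h import *
snap('scene',1)"
```

```text
t 2.6 pos [0.561  0.0977 0.1183] zax [-0.0054 -0.0069 -1.    ] jaw yaw 89.7 w mm 43.1 F [0.4 0.2 0.8] j7 [-0.37  0.46  0.14  1.84 -0.07  0.85  1.37]
target [0.5605, 0.0973, 0.117, 90.0] xyz cm [ 0.05 -0.04  0.13] turn -0.3 rows 0.0
```

View pics/scene1.png

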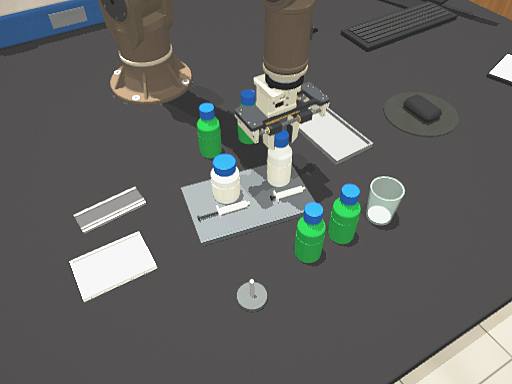

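The fingers are around the tall bottle's cap at ~(281,137) and still closing. I'll finish the grip, then lift.

Request:
arm_command(
  deltas=[
    {"xyz":[0,0,0],"turn":0,"jaw":255},
    {"xyz":[0,0,0],"turn":0,"jaw":255},
    {"xyz":[0,0,0],"turn":0,"jaw":255},
    {"xyz":[0,0,0],"turn":0,"jaw":255},
    {"xyz":[0,0,0],"turn":0,"jaw":255},
  ],
  force=20,
)

```text
clock: 3.07
position: [0.5609, 0.0977, 0.1183]
ee_rot: [-0.008, -3.136, 0.011]
force: [-0.6, -0.1, 0.1]
width: 0.386
```

Request:
arm_command(
  deltas=[
    {"xyz":[0,0,-1.5],"turn":0,"jaw":255},
    {"xyz":[0,0,-3],"turn":0,"jaw":255},
    {"xyz":[0,0,-5],"turn":0,"jaw":255},
    {"xyz":[0,0,-6],"turn":0,"jaw":255},
    {"xyz":[0,0,-6],"turn":0,"jaw":255},
  ],
)

```text
clock: 3.48
position: [0.5626, 0.0983, 0.1803]
ee_rot: [-0.008, -3.14, 0.009]
force: [1.0, -0.3, -2.4]
width: 0.379
```

```bash
python3 g.py .5276 .3074 .176 92 .5276 .3074 .1165 92
```

```text
t 3.48 pos [0.5626 0.0983 0.1803] zax [-0.0019 -0.0059 -1.    ] jaw yaw 89.7 w mm 34.9 F [ 1.  -0.3 -2.4] j7 [-0.38  0.39  0.15  1.77 -0.06  0.98  1.36]
target [0.5276, 0.3074, 0.176, 92.0] xyz cm [ 3.61 20.89  0.32] turn -2.3 rows 5.1
target [0.5276, 0.3074, 0.1165, 92.0] xyz cm [ 3.6  20.92  6.27] turn -2.3 rows 5.3
```

Request:
arm_command(
  deltas=[
    {"xyz":[0.7,3.5,0],"turn":0,"jaw":255},
    {"xyz":[1.3,7.5,0],"turn":0,"jaw":255},
    {"xyz":[2,11,0],"turn":0,"jaw":255},
    {"xyz":[2.5,14.5,0],"turn":0,"jaw":255},
    {"xyz":[3,17.5,0],"turn":0,"jaw":255},
  ],
)

```text
clock: 3.9
position: [0.5322, 0.276, 0.1781]
ee_rot: [-0.006, -3.138, 0.009]
force: [-0.7, -0.2, -1.1]
width: 0.385
```

Request:
arm_command(
  deltas=[
    {"xyz":[0.4,2.4,0],"turn":0,"jaw":255},
    {"xyz":[0.6,3.4,0],"turn":0,"jaw":255},
    {"xyz":[0.6,3.4,0],"turn":0,"jaw":255},
    {"xyz":[0.6,3.4,0],"turn":0,"jaw":255},
    {"xyz":[0.6,3.4,0],"turn":0,"jaw":255},
  ],
)

```text
clock: 4.32
position: [0.5269, 0.3078, 0.1774]
ee_rot: [-0.01, -3.138, 0.012]
force: [0.3, -0.4, -1.9]
width: 0.393
```

```bash
python3 g.py .5276 .3074 .117 92; python3 -c "
from h import *
snap('scene',2)"
```

```text
t 4.32 pos [0.5269 0.3078 0.1774] zax [-0.0035 -0.0074 -1.    ] jaw yaw 89.6 w mm 36.1 F [ 0.3 -0.4 -1.9] j7 [-0.69  0.46  0.1   1.67 -0.05  1.02  0.99]
target [0.5276, 0.3074, 0.117, 92.0] xyz cm [-0.1   0.    6.04] turn -2.4 rows 1.4
```

View pics/scene2.png

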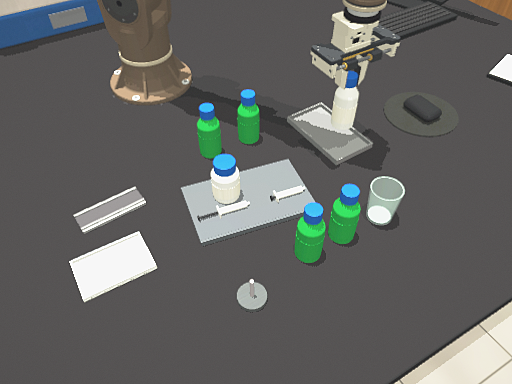

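The tall bottle hangs upright over the far end of the tray (bottle ~(345,105), tray ~(330,132)). Lowering it now.

Request:
arm_command(
  deltas=[
    {"xyz":[-0.1,0,2],"turn":0,"jaw":255},
    {"xyz":[-0.1,0,4],"turn":0,"jaw":255},
    {"xyz":[-0.1,0,5.2],"turn":0,"jaw":255},
    {"xyz":[-0.1,0,5.6],"turn":0,"jaw":255},
    {"xyz":[-0.1,0,5.6],"turn":0,"jaw":255},
  ],
)

```text
clock: 4.78
position: [0.5276, 0.3061, 0.1207]
ee_rot: [-0.012, -3.137, 0.013]
force: [-1.2, 0.4, -1.6]
width: 0.388
```

```bash
python3 g.py .5276 .3074 .1165 90
```

```text
t 4.78 pos [0.5276 0.3061 0.1207] zax [-0.0049 -0.0086 -1.    ] jaw yaw 89.6 w mm 35.7 F [-1.2  0.4 -1.6] j7 [-0.68  0.52  0.09  1.73 -0.05  0.91  1.  ]
target [0.5276, 0.3074, 0.1165, 90.0] xyz cm [-0.    0.14  0.42] turn -0.4 rows 0.1
```

Request:
arm_command(
  deltas=[
    {"xyz":[0,0.1,0.2],"turn":0,"jaw":255},
    {"xyz":[0,0.1,0.4],"turn":0,"jaw":255},
    {"xyz":[0,0.1,0.4],"turn":0,"jaw":255},
    {"xyz":[0,0.1,0.4],"turn":0,"jaw":255},
    {"xyz":[0,0.1,0.4],"turn":0,"jaw":100},
  ],
)

```text
clock: 5.2
position: [0.5279, 0.3073, 0.1173]
ee_rot: [-0.012, -3.138, 0.013]
force: [-0.6, 0.1, -0.0]
width: 0.423
```

Request:
arm_command(
  deltas=[
    {"xyz":[0,0,0],"turn":0,"jaw":0},
    {"xyz":[0,0,0],"turn":0,"jaw":0},
    {"xyz":[0,0,0],"turn":0,"jaw":0},
    {"xyz":[0,0,0],"turn":0,"jaw":0},
    {"xyz":[0,0,0],"turn":0,"jaw":0},
  ],
)

```text
clock: 5.62
position: [0.5279, 0.3073, 0.1173]
ee_rot: [-0.012, -3.138, 0.013]
force: [0.4, 0.1, 0.7]
width: 0.773
```

Request:
arm_command(
  deltas=[
    {"xyz":[0,0,-3],"turn":0,"jaw":0},
    {"xyz":[0,0,-6],"turn":0,"jaw":0},
    {"xyz":[0,0,-8],"turn":0,"jaw":0},
    {"xyz":[0,0,-8],"turn":0,"jaw":0},
    {"xyz":[0,0,-8],"turn":0,"jaw":0},
  ],
)

```text
clock: 6.03
position: [0.5289, 0.3083, 0.1985]
ee_rot: [-0.012, -3.14, 0.01]
force: [-0.6, -0.5, -0.4]
width: 0.999
```

```bash
python3 g.py .539 -.0327 .19 90
```

```text
t 6.03 pos [0.5289 0.3083 0.1985] zax [-0.0018 -0.0064 -1.    ] jaw yaw 89.6 w mm 91.9 F [-0.6 -0.5 -0.4] j7 [-0.69  0.44  0.1   1.64 -0.05  1.07  0.99]
target [0.539, -0.0327, 0.19, 90.0] xyz cm [ -1.28 -34.09   1.07] turn -0.4 rows 8.2
```

Request:
arm_command(
  deltas=[
    {"xyz":[-0.6,-17,0],"turn":0,"jaw":0},
    {"xyz":[-0.6,-17,0],"turn":0,"jaw":0},
    {"xyz":[-0.6,-17,0],"turn":0,"jaw":0},
    {"xyz":[-0.6,-17,0],"turn":0,"jaw":0},
    {"xyz":[-0.6,-17,0],"turn":0,"jaw":0},
  ],
)

```text
clock: 6.45
position: [0.5333, 0.1283, 0.1987]
ee_rot: [-0.028, -3.138, 0.018]
force: [1.2, -0.2, -0.6]
width: 1.001
```

Request:
arm_command(
  deltas=[
    {"xyz":[-0.6,-17,0],"turn":0,"jaw":0},
    {"xyz":[-0.6,-17,0],"turn":0,"jaw":0},
    {"xyz":[-0.6,-17,0],"turn":0,"jaw":0},
    {"xyz":[-0.6,-17,0],"turn":0,"jaw":0},
    {"xyz":[-0.6,-17,0],"turn":0,"jaw":0},
  ],
)

```text
clock: 6.87
position: [0.535, -0.0491, 0.1997]
ee_rot: [-0.039, -3.136, 0.023]
force: [-0.4, -1.3, 0.1]
width: 0.999
```

```bash
python3 g.py .539 -.0327 .087 90
```

```text
t 6.87 pos [ 0.535  -0.0491  0.1997] zax [-0.0054 -0.0147 -0.9999] jaw yaw 88.6 w mm 91.9 F [-0.4 -1.3  0.1] j7 [-0.19  0.32  0.22  1.83 -0.06  1.    1.6 ]
target [0.539, -0.0327, 0.087, 90.0] xyz cm [-0.42  1.81 11.24] turn -1.4 rows 2.7
```

Request:
arm_command(
  deltas=[
    {"xyz":[-0.4,1.7,3],"turn":-1,"jaw":0},
    {"xyz":[-0.4,1.7,6],"turn":-1,"jaw":0},
    {"xyz":[-0.4,1.7,8],"turn":-1,"jaw":0},
    {"xyz":[-0.4,1.7,8],"turn":-1,"jaw":0},
    {"xyz":[-0.4,1.7,8],"turn":-1,"jaw":0},
  ],
)

```text
clock: 7.28
position: [0.5377, -0.0334, 0.1182]
ee_rot: [-0.012, -3.132, 0.024]
force: [0.6, -0.4, 0.1]
width: 1.003
```

```bash
python3 g.py .539 -.0327 .089 90;  python3 -c "
from h import *
snap('scene',3)"; python3 g.py .539 -.0327 .088 90
```

```text
t 7.28 pos [ 0.5377 -0.0334  0.1182] zax [-0.0091 -0.0151 -0.9998] jaw yaw 89.6 w mm 92.3 F [ 0.6 -0.4  0.1] j7 [-0.19  0.42  0.19  1.92 -0.08  0.82  1.61]
target [0.539, -0.0327, 0.089, 90.0] xyz cm [-0.16  0.11  2.92] turn -0.4 rows 0.7
t 7.33 pos [ 0.5388 -0.0334  0.1195] zax [-0.0063 -0.015  -0.9999] jaw yaw 89.6 w mm 91.7 F [-0.2 -0.4 -0.3] j7 [-0.19  0.42  0.19  1.92 -0.08  0.82  1.61]
target [0.539, -0.0327, 0.088, 90.0] xyz cm [-0.03  0.12  3.15] turn -0.4 rows 0.8
```

View pics/scene3.png

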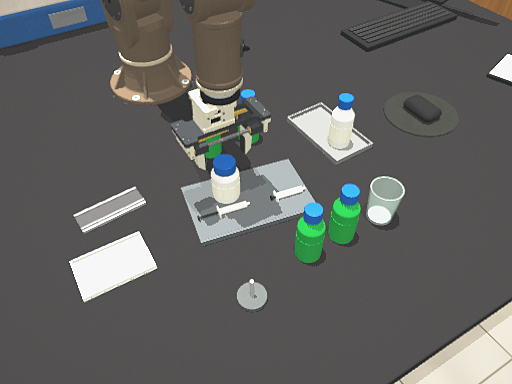

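The tall bottle stands upright in the tray at ~(342,125), and the open gripper is above the jar at ~(225,165). Lowering and closing on the jar's cap.

Request:
arm_command(
  deltas=[
    {"xyz":[0,0.1,1.5],"turn":0,"jaw":0},
    {"xyz":[0,0.1,3.1],"turn":0,"jaw":0},
    {"xyz":[0,0.1,3.1],"turn":0,"jaw":0},
    {"xyz":[0,0.1,3.1],"turn":0,"jaw":255},
    {"xyz":[0,0.1,3.1],"turn":0,"jaw":255},
  ],
)

```text
clock: 7.75
position: [0.5396, -0.0329, 0.0899]
ee_rot: [-0.012, -3.137, 0.023]
force: [0.7, -0.3, 0.5]
width: 0.903
```

Request:
arm_command(
  deltas=[
    {"xyz":[0,0,0],"turn":0,"jaw":255},
    {"xyz":[0,0,0],"turn":0,"jaw":255},
    {"xyz":[0,0,0],"turn":0,"jaw":255},
    {"xyz":[0,0,0],"turn":0,"jaw":255},
    {"xyz":[0,0,0],"turn":0,"jaw":255},
  ],
)

```text
clock: 8.17
position: [0.5397, -0.0328, 0.0902]
ee_rot: [-0.012, -3.137, 0.023]
force: [0.7, 0.1, 1.4]
width: 0.541
```

Request:
arm_command(
  deltas=[
    {"xyz":[0,0,0],"turn":0,"jaw":255},
    {"xyz":[0,0,0],"turn":0,"jaw":255},
    {"xyz":[0,0,0],"turn":0,"jaw":255},
    {"xyz":[0,0,0],"turn":0,"jaw":255},
    {"xyz":[0,0,0],"turn":0,"jaw":255},
  ],
)

```text
clock: 8.58
position: [0.5397, -0.0328, 0.0902]
ee_rot: [-0.012, -3.137, 0.023]
force: [-0.3, -1.1, 1.8]
width: 0.541
```

```bash
python3 g.py .4376 .305 .16 90
```

```text
t 8.58 pos [ 0.5397 -0.0328  0.0902] zax [-0.0042 -0.0148 -0.9999] jaw yaw 89.6 w mm 49.8 F [-0.3 -1.1  1.8] j7 [-0.18  0.46  0.18  1.94 -0.1   0.75  1.61]
target [0.4376, 0.305, 0.16, 90.0] xyz cm [10.5  33.59 -7.44] turn -0.4 rows 8.6
```

Request:
arm_command(
  deltas=[
    {"xyz":[0,0,-1.5],"turn":0,"jaw":255},
    {"xyz":[0,0,-4],"turn":0,"jaw":255},
    {"xyz":[0,0,-6],"turn":0,"jaw":255},
    {"xyz":[0,0,-6],"turn":0,"jaw":255},
    {"xyz":[0,0,-6],"turn":0,"jaw":255},
  ],
)

```text
clock: 9.0
position: [0.5403, -0.0319, 0.1505]
ee_rot: [-0.012, -3.139, 0.023]
force: [0.8, -0.3, -4.2]
width: 0.541
```

Request:
arm_command(
  deltas=[
    {"xyz":[1,3,0],"turn":0,"jaw":255},
    {"xyz":[2.2,7,0],"turn":0,"jaw":255},
    {"xyz":[3.4,11,0],"turn":0,"jaw":255},
    {"xyz":[4.4,14,0],"turn":0,"jaw":255},
    {"xyz":[5,16,0],"turn":0,"jaw":255},
  ],
)

```text
clock: 9.42
position: [0.4887, 0.1321, 0.1466]
ee_rot: [-0.006, -3.135, 0.023]
force: [-0.6, -0.3, -3.4]
width: 0.538
```

Request:
arm_command(
  deltas=[
    {"xyz":[1,3,0],"turn":0,"jaw":255},
    {"xyz":[2.2,7,0],"turn":0,"jaw":255},
    {"xyz":[3.4,11,0],"turn":0,"jaw":255},
    {"xyz":[4.4,14,0],"turn":0,"jaw":255},
    {"xyz":[4.7,15,0],"turn":0,"jaw":255},
  ],
)

```text
clock: 9.83
position: [0.4387, 0.2877, 0.143]
ee_rot: [0.005, -3.133, 0.021]
force: [0.2, -0.4, -2.2]
width: 0.539
```

```bash
python3 g.py .4376 .305 .16 90
```

```text
t 9.83 pos [0.4387 0.2877 0.143 ] zax [-0.009  -0.0132 -0.9999] jaw yaw 90.2 w mm 49.6 F [ 0.2 -0.4 -2.2] j7 [-0.76  0.37  0.09  1.91 -0.04  0.87  0.93]
target [0.4376, 0.305, 0.16, 90.0] xyz cm [ 0.12  1.7  -1.72] turn 0.2 rows 0.6
```

Request:
arm_command(
  deltas=[
    {"xyz":[0,1.7,0],"turn":0,"jaw":255},
    {"xyz":[0,1.7,1],"turn":0,"jaw":255},
    {"xyz":[0,1.7,3],"turn":0,"jaw":255},
    {"xyz":[0,1.7,4.5],"turn":0,"jaw":255},
    {"xyz":[0,1.7,4.5],"turn":0,"jaw":255},
  ],
)

```text
clock: 10.25
position: [0.4359, 0.3018, 0.0937]
ee_rot: [0.005, -3.127, 0.028]
force: [-1.4, -0.4, -3.2]
width: 0.54
```

```bash
python3 -c "
from h import *
snap('scene',4)"; python3 g.py .4376 .305 .0885 90
```

```text
t 10.3 pos [0.4367 0.3022 0.0953] zax [-0.0131 -0.0169 -0.9998] jaw yaw 90.2 w mm 49.7 F [-0.2 -0.3 -2.7] j7 [-0.77  0.45  0.08  1.94 -0.04  0.78  0.91]
target [0.4376, 0.305, 0.0885, 90.0] xyz cm [-0.1   0.29  0.68] turn 0.2 rows 0.2
```

View pics/scene4.png

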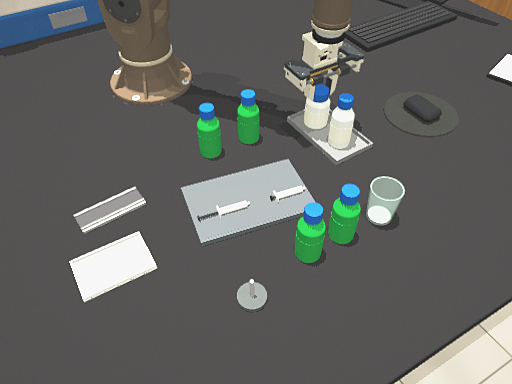

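The jar is just above the near end of the tray at ~(317,105), next to the tall bottle at (342,125). Setting it down and releasing.

Request:
arm_command(
  deltas=[
    {"xyz":[0,0.2,0.4],"turn":0,"jaw":255},
    {"xyz":[0,0.2,0.7],"turn":0,"jaw":255},
    {"xyz":[0,0.2,0.7],"turn":0,"jaw":255},
    {"xyz":[0,0.2,0.7],"turn":0,"jaw":255},
    {"xyz":[0,0.2,0.7],"turn":0,"jaw":70},
  ],
)

```text
clock: 10.72
position: [0.4369, 0.3043, 0.0887]
ee_rot: [0.004, -3.129, 0.026]
force: [-0.6, -0.5, -0.0]
width: 0.579
```

Request:
arm_command(
  deltas=[
    {"xyz":[0,0,0],"turn":0,"jaw":0},
    {"xyz":[0,0,0],"turn":0,"jaw":0},
    {"xyz":[0,0,0],"turn":0,"jaw":0},
    {"xyz":[0,0,0],"turn":0,"jaw":0},
    {"xyz":[0,0,0],"turn":0,"jaw":0},
  ],
)

```text
clock: 11.13
position: [0.4371, 0.3044, 0.0888]
ee_rot: [0.004, -3.129, 0.025]
force: [0.5, -0.8, -0.1]
width: 0.925
```

Request:
arm_command(
  deltas=[
    {"xyz":[0,0,-3],"turn":0,"jaw":100},
    {"xyz":[0,0,-7],"turn":0,"jaw":144},
    {"xyz":[0,0,-9],"turn":0,"jaw":144},
    {"xyz":[0,0,-9],"turn":0,"jaw":144},
    {"xyz":[0,0,-9],"turn":0,"jaw":144},
  ],
)

```text
clock: 11.55
position: [0.4388, 0.3063, 0.1801]
ee_rot: [0.004, -3.132, 0.022]
force: [0.1, -0.6, -0.5]
width: 0.661
```

```bash
python3 g.py .588 -.0457 .12 -8.9 .588 -.0457 .05 -8.9
```

```text
t 11.55 pos [0.4388 0.3063 0.1801] zax [-0.0099 -0.0142 -0.9998] jaw yaw 90.2 w mm 60.8 F [ 0.1 -0.6 -0.5] j7 [-0.79  0.34  0.1   1.85 -0.03  0.97  0.9 ]
target [0.588, -0.0457, 0.12, -8.9] xyz cm [-14.89 -35.15   6.36] turn -80.9 rows 11.3
target [0.588, -0.0457, 0.05, -8.9] xyz cm [-14.96 -35.06  13.36] turn -80.9 rows 11.3
```

Request:
arm_command(
  deltas=[
    {"xyz":[-1.5,-3.5,0],"turn":7,"jaw":144},
    {"xyz":[-3,-7,0],"turn":14,"jaw":144},
    {"xyz":[-4.5,-10.5,0],"turn":21,"jaw":144},
    {"xyz":[-6,-14,0],"turn":28,"jaw":144},
    {"xyz":[-7,-16.5,0],"turn":33,"jaw":144},
  ],
)

```text
clock: 11.97
position: [0.5095, 0.1376, 0.1806]
ee_rot: [-0.9, -3.003, 0.029]
force: [0.3, -0.8, -0.2]
width: 0.438
```

```bash
python3 g.py .588 -.0457 .18 -8.9
```

```text
t 11.97 pos [0.5095 0.1376 0.1806] zax [-0.0113 -0.0162 -0.9998] jaw yaw 56.6 w mm 40.3 F [ 0.3 -0.8 -0.2] j7 [-0.59  0.33  0.29  1.87 -0.1   0.96  0.73]
target [0.588, -0.0457, 0.18, -8.9] xyz cm [-16.64 -10.98   0.27] turn 65.5 rows 9.2
```

Request:
arm_command(
  deltas=[
    {"xyz":[-3.3,-2.2,0],"turn":7,"jaw":144},
    {"xyz":[-6.6,-4.4,0],"turn":14,"jaw":144},
    {"xyz":[-9.9,-6.6,0],"turn":21,"jaw":144},
    {"xyz":[-13.2,-8.8,0],"turn":28,"jaw":144},
    {"xyz":[-16,-10.5,0],"turn":35,"jaw":144},
  ],
)

```text
clock: 12.38
position: [0.585, -0.0416, 0.1815]
ee_rot: [-1.775, -2.591, 0.034]
force: [0.6, 1.1, -0.1]
width: 0.434
```

Request:
arm_command(
  deltas=[
    {"xyz":[0,0,0],"turn":7,"jaw":144},
    {"xyz":[0,0,0],"turn":14,"jaw":144},
    {"xyz":[0,0,0],"turn":21,"jaw":144},
    {"xyz":[0,0,0],"turn":28,"jaw":144},
    {"xyz":[0,0,0],"turn":30,"jaw":144},
  ],
)

```text
clock: 12.8
position: [0.5841, -0.0416, 0.1798]
ee_rot: [2.391, 2.032, -0.037]
force: [-0.3, 0.5, 0.1]
width: 0.437
```

```bash
python3 -c "
from h import *
snap('scene',5)";python3 g.py .588 -.0457 .11 -8.9
```

```text
t 12.85 pos [ 0.5841 -0.0415  0.1799] zax [-0.0157 -0.0182 -0.9997] jaw yaw -9.2 w mm 40.2 F [ 0.3 -0.6  0.2] j7 [-0.46  0.47  0.61  1.76 -0.28  1.03  0.1 ]
target [0.588, -0.0457, 0.11, -8.9] xyz cm [-0.21  0.54  6.99] turn -0.3 rows 1.7
```

View pics/scene5.png

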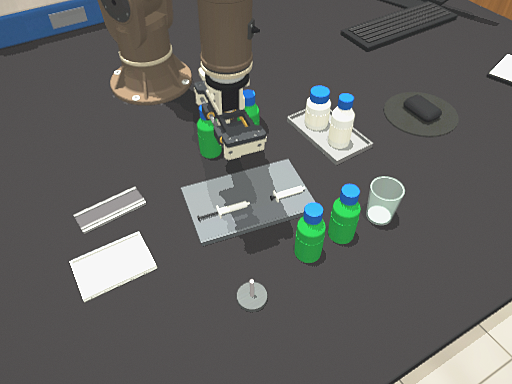

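Both bottles stand upright in the tray, jar at ~(318,110) and tall bottle at ~(342,125). The syringes haven't moved. Next, down to the drawn one at ~(232,209).

Request:
arm_command(
  deltas=[
    {"xyz":[-0.3,0.5,3],"turn":0,"jaw":144},
    {"xyz":[-0.3,0.5,6.5],"turn":0,"jaw":144},
    {"xyz":[-0.3,0.5,10],"turn":0,"jaw":144},
    {"xyz":[-0.3,0.5,12.5],"turn":0,"jaw":144},
    {"xyz":[-0.3,0.5,13],"turn":0,"jaw":144},
  ],
)

```text
clock: 13.27
position: [0.5826, -0.0473, 0.0448]
ee_rot: [-2.389, -2.038, 0.048]
force: [-1.6, 0.4, 1.3]
width: 0.435
```

```bash
python3 -c "
from h import *
d=snap('scene',6);e=snap('top',6)
a=cv2.resize(d['frame'][110:240,160:330],(680,520),interpolation=cv2.INTER_CUBIC)
cv2.imwrite('pics/s6.png',a[...,::-1])
";python3 g.py .588 -.0457 .011 -8.9
```

```text
t 13.37 pos [ 0.5851 -0.0478  0.0485] zax [-0.0195 -0.0188 -0.9996] jaw yaw -9.1 w mm 39.8 F [0.7 0.3 1.3] j7 [-0.37  0.63  0.52  1.86 -0.4   0.78  0.2 ]
target [0.588, -0.0457, 0.011, -8.9] xyz cm [0.34 0.31 3.74] turn -0.2 rows 0.9
```

View pics/s6.png

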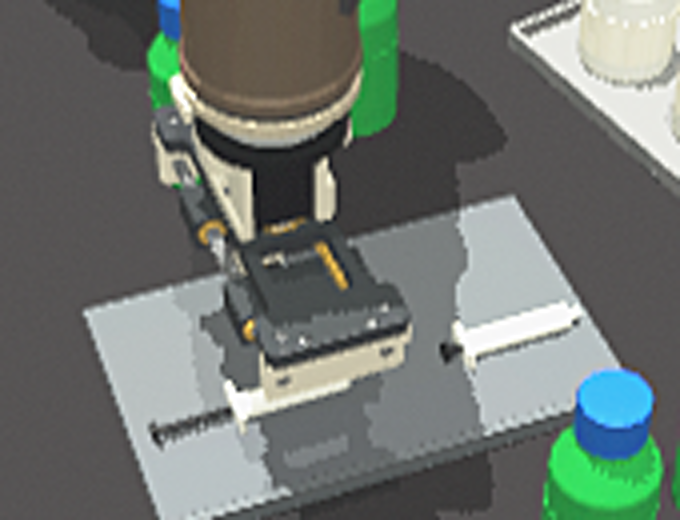

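The drawn syringe (~(290,395) in the crop) lies between the fingers. Descending.

Request:
arm_command(
  deltas=[
    {"xyz":[0.3,0.3,1.5],"turn":0,"jaw":144},
    {"xyz":[0.3,0.3,3],"turn":0,"jaw":144},
    {"xyz":[0.3,0.3,3.5],"turn":0,"jaw":144},
    {"xyz":[0.3,0.3,3.6],"turn":0,"jaw":144},
    {"xyz":[0.3,0.3,3.6],"turn":0,"jaw":144},
  ],
)

```text
clock: 13.78
position: [0.5884, -0.0462, 0.0135]
ee_rot: [2.389, 2.036, -0.041]
force: [0.0, 0.3, 0.5]
width: 0.437
```

```bash
python3 g.py .588 -.0457 .0105 -8.9
```

```text
t 13.78 pos [ 0.5884 -0.0462  0.0135] zax [-0.0183 -0.0188 -0.9997] jaw yaw -9.1 w mm 40.2 F [0.  0.3 0.5] j7 [-0.35  0.68  0.49  1.87 -0.44  0.71  0.22]
target [0.588, -0.0457, 0.0105, -8.9] xyz cm [ 0.05 -0.05  0.3 ] turn -0.2 rows 0.1
```

Request:
arm_command(
  deltas=[
    {"xyz":[0,0,0.3],"turn":0,"jaw":144},
    {"xyz":[0,0,0.3],"turn":0,"jaw":255},
    {"xyz":[0,0,0.3],"turn":0,"jaw":255},
    {"xyz":[0,0,0.3],"turn":0,"jaw":255},
    {"xyz":[0,0,0.3],"turn":0,"jaw":255},
  ],
  force=12,
)

```text
clock: 14.2
position: [0.5885, -0.0462, 0.0108]
ee_rot: [2.389, 2.036, -0.04]
force: [-0.6, -0.3, 0.8]
width: 0.195
```

Request:
arm_command(
  deltas=[
    {"xyz":[0,0,0],"turn":0,"jaw":255},
    {"xyz":[0,0,0],"turn":0,"jaw":255},
    {"xyz":[0,0,0],"turn":0,"jaw":255},
    {"xyz":[0,0,0],"turn":0,"jaw":255},
    {"xyz":[0,0,0],"turn":0,"jaw":255},
  ],
)

```text
clock: 14.62
position: [0.5885, -0.0462, 0.0108]
ee_rot: [2.389, 2.036, -0.041]
force: [0.2, -0.2, -0.5]
width: 0.146
```

```bash
python3 g.py .588 -.0457 .0105 -8.9
```

```text
t 14.62 pos [ 0.5885 -0.0462  0.0108] zax [-0.018  -0.0187 -0.9997] jaw yaw -9.1 w mm 13.5 F [ 0.2 -0.2 -0.5] j7 [-0.35  0.69  0.48  1.87 -0.44  0.71  0.22]
target [0.588, -0.0457, 0.0105, -8.9] xyz cm [ 0.04 -0.06  0.03] turn -0.2 rows 0.0
```

Request:
arm_command(
  deltas=[
    {"xyz":[0,0,-1],"turn":0,"jaw":255},
    {"xyz":[0,0,-3],"turn":0,"jaw":255},
    {"xyz":[0,0,-6],"turn":0,"jaw":255},
    {"xyz":[0,0,-7],"turn":0,"jaw":255},
    {"xyz":[0,0,-7],"turn":0,"jaw":255},
  ],
)

```text
clock: 15.03
position: [0.5918, -0.0452, 0.0841]
ee_rot: [2.386, 2.034, -0.034]
force: [0.6, -0.6, -0.4]
width: 0.147
```

```bash
python3 -c "
from h import *
d=snap('scene',7)
a=cv2.resize(d['frame'][110:240,160:330],(680,520),interpolation=cv2.INTER_CUBIC)
cv2.imwrite('pics/s7.png',a[...,::-1])
";python3 g.py .4406 -.2813 .08 4.4
```

```text
t 15.08 pos [ 0.5908 -0.0449  0.0824] zax [-0.0149 -0.0184 -0.9997] jaw yaw -9.1 w mm 13.7 F [ 0.8  0.2 -0.3] j7 [-0.4   0.59  0.55  1.83 -0.37  0.84  0.17]
target [0.4406, -0.2813, 0.08, 4.4] xyz cm [-25.71 -11.08   0.9 ] turn -13.5 rows 6.7
```

View pics/s7.png

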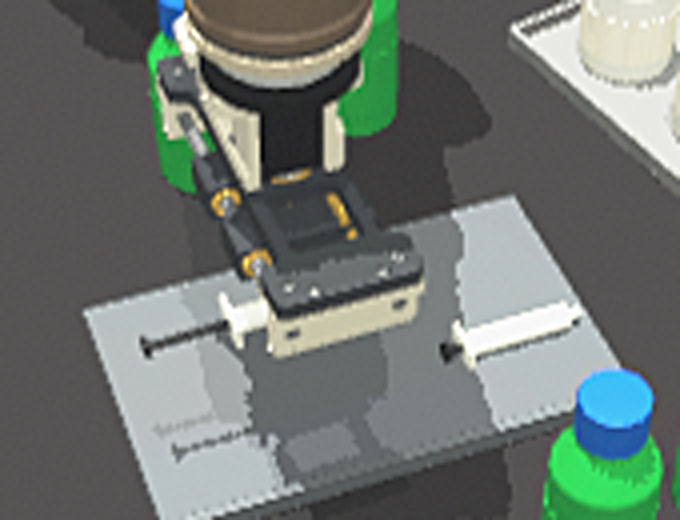

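The drawn syringe is held level with its plunger still out (~(170,340)→(280,310) in the crop). Moving to the plate.

Request:
arm_command(
  deltas=[
    {"xyz":[-3,-1.3,0],"turn":-3,"jaw":255},
    {"xyz":[-7,-3,0],"turn":-6,"jaw":255},
    {"xyz":[-11,-4.7,0],"turn":-9,"jaw":255},
    {"xyz":[-15,-6.4,0],"turn":-13,"jaw":255},
    {"xyz":[-18,-7.8,0],"turn":-13.5,"jaw":255},
  ],
)

```text
clock: 15.5
position: [0.4832, -0.2118, 0.0862]
ee_rot: [2.13, 2.309, -0.039]
force: [0.2, -1.0, -0.3]
width: 0.146
```

```bash
python3 g.py .4406 -.2813 .07 4.4
```

```text
t 15.5 pos [ 0.4832 -0.2118  0.0862] zax [-0.0164 -0.0185 -0.9997] jaw yaw 4.6 w mm 13.4 F [ 0.2 -1.  -0.3] j7 [-0.06  0.48  0.49  1.99 -0.29  0.75  0.68]
target [0.4406, -0.2813, 0.07, 4.4] xyz cm [-6.56 -4.77  1.82] turn 0.2 rows 2.0
```

Request:
arm_command(
  deltas=[
    {"xyz":[-3,-2.2,0.5],"turn":0,"jaw":255},
    {"xyz":[-5.5,-4,1.5],"turn":0,"jaw":255},
    {"xyz":[-6.6,-4.8,2],"turn":0,"jaw":255},
    {"xyz":[-6.6,-4.8,3],"turn":0,"jaw":255},
    {"xyz":[-6.6,-4.8,3],"turn":0,"jaw":255},
  ],
)

```text
clock: 15.92
position: [0.4385, -0.2816, 0.0562]
ee_rot: [-2.13, -2.305, 0.04]
force: [-0.0, 0.9, -0.5]
width: 0.143
```

```bash
python3 -c "
from h import *
d=snap('scene',8);e=snap('top',8)
a=cv2.resize(d['frame'][130:310,50:220],(600,635),interpolation=cv2.INTER_CUBIC)[:580]
cv2.imwrite('pics/s8.png',a[...,::-1])
";python3 g.py .4406 -.2813 .013 4.4
```

```text
t 16.02 pos [ 0.4404 -0.2805  0.0574] zax [-0.0178 -0.0171 -0.9997] jaw yaw 4.7 w mm 13.4 F [ 0.1 -0.5 -0.6] j7 [ 0.11  0.52  0.46  2.03 -0.32  0.68  0.86]
target [0.4406, -0.2813, 0.013, 4.4] xyz cm [-0.01  0.1   4.44] turn 0.3 rows 1.1
```

View pics/s8.png

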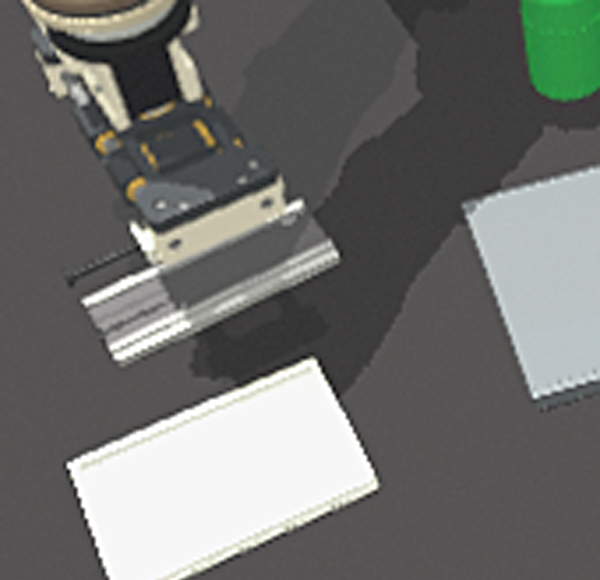

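The syringe hangs above the groove, lined up with the plate at ~(210,285) in the crop. Lowering to just above the groove floor.

Request:
arm_command(
  deltas=[
    {"xyz":[0,0,1.5],"turn":0,"jaw":255},
    {"xyz":[0,0,3],"turn":0,"jaw":255},
    {"xyz":[0,0,3.8],"turn":0,"jaw":255},
    {"xyz":[0,0,4.1],"turn":0,"jaw":255},
    {"xyz":[0,0,4.1],"turn":0,"jaw":255},
  ],
)

```text
clock: 16.43
position: [0.4398, -0.2803, 0.0159]
ee_rot: [-2.125, -2.31, 0.039]
force: [0.4, 0.2, -0.2]
width: 0.143
```

```bash
python3 g.py .4408 -.2813 .0135 4.4
```

```text
t 16.43 pos [ 0.4398 -0.2803  0.0159] zax [-0.0189 -0.0164 -0.9997] jaw yaw 4.8 w mm 13.2 F [ 0.4  0.2 -0.2] j7 [ 0.15  0.58  0.42  2.05 -0.37  0.59  0.89]
target [0.4408, -0.2813, 0.0135, 4.4] xyz cm [-0.11  0.1   0.24] turn 0.4 rows 0.1
```

Request:
arm_command(
  deltas=[
    {"xyz":[-0.1,0.1,0.2],"turn":0,"jaw":255},
    {"xyz":[-0.1,0.1,0.2],"turn":0,"jaw":255},
    {"xyz":[-0.1,0.1,0.25],"turn":0,"jaw":210},
    {"xyz":[-0.1,0.1,0.25],"turn":0,"jaw":190},
    {"xyz":[-0.1,0.1,0.25],"turn":0,"jaw":180},
  ],
)

```text
clock: 16.85
position: [0.441, -0.2813, 0.0138]
ee_rot: [-2.125, -2.31, 0.039]
force: [0.1, 0.5, -0.5]
width: 0.266
```

```bash
python3 g.py .4408 -.2813 .0135 4.4
```

```text
t 16.85 pos [ 0.441  -0.2813  0.0138] zax [-0.0183 -0.0166 -0.9997] jaw yaw 4.8 w mm 24.5 F [ 0.1  0.5 -0.5] j7 [ 0.15  0.59  0.41  2.05 -0.37  0.59  0.9 ]
target [0.4408, -0.2813, 0.0135, 4.4] xyz cm [ 0.01 -0.02  0.03] turn 0.4 rows 0.1
```

Request:
arm_command(
  deltas=[
    {"xyz":[0,0,0],"turn":0,"jaw":165},
    {"xyz":[0,0,-1.5],"turn":0,"jaw":144},
    {"xyz":[0,0,-5],"turn":0,"jaw":144},
    {"xyz":[0,0,-8],"turn":0,"jaw":144},
    {"xyz":[0,0,-8],"turn":0,"jaw":144},
  ],
)

```text
clock: 17.27
position: [0.4449, -0.2818, 0.0985]
ee_rot: [2.124, 2.308, -0.035]
force: [1.3, -0.6, -0.2]
width: 0.433
```

```bash
python3 -c "
from h import *
d=snap('scene',9)
a=cv2.resize(d['frame'][130:310,50:220],(600,635),interpolation=cv2.INTER_CUBIC)[:580]
cv2.imwrite('pics/s9.png',a[...,::-1])
";python3 g.py .6155 .0895 .095 -9.2
```

```text
t 17.32 pos [ 0.4443 -0.2811  0.0965] zax [-0.0132 -0.0187 -0.9997] jaw yaw 4.8 w mm 39.8 F [-0.2  0.7 -0.7] j7 [ 0.08  0.46  0.5   1.99 -0.28  0.76  0.82]
target [0.6155, 0.0895, 0.095, -9.2] xyz cm [35.5  20.14 -0.77] turn 14.0 rows 9.8
```

View pics/s9.png

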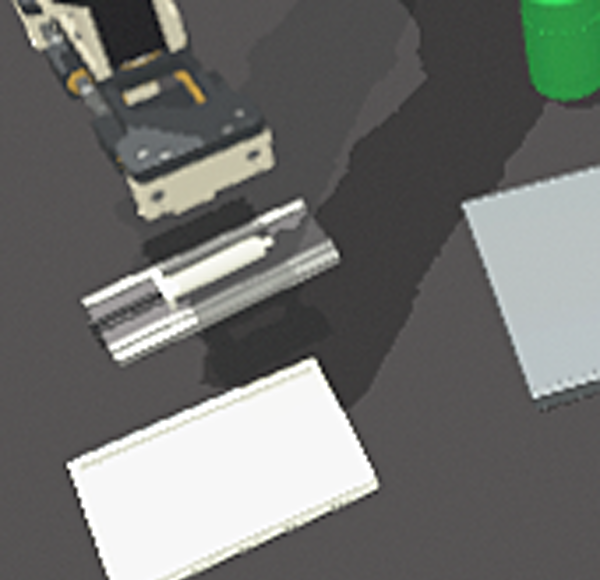

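The drawn syringe lies in the groove (~(215,268) in the crop) with its plunger out. On to the pushed-in one.

Request:
arm_command(
  deltas=[
    {"xyz":[3.5,2,0],"turn":3,"jaw":144},
    {"xyz":[7,4,0],"turn":7,"jaw":144},
    {"xyz":[10.6,6,0],"turn":10,"jaw":144},
    {"xyz":[14,8,0],"turn":14,"jaw":144},
    {"xyz":[16,9,0],"turn":14,"jaw":144},
  ],
)

```text
clock: 17.73
position: [0.522, -0.109, 0.0912]
ee_rot: [2.39, 2.033, -0.034]
force: [0.8, 0.5, -0.4]
width: 0.434
```

```bash
python3 g.py .6155 .0895 .095 -9.2
```

```text
t 17.73 pos [ 0.522  -0.109   0.0912] zax [-0.0138 -0.0169 -0.9998] jaw yaw -9.2 w mm 39.9 F [ 0.8  0.5 -0.4] j7 [-0.31  0.49  0.56  1.97 -0.34  0.78  0.28]
target [0.6155, 0.0895, 0.095, -9.2] xyz cm [21.07  6.04 -0.84] turn -0.0 rows 5.3
```

Request:
arm_command(
  deltas=[
    {"xyz":[4,1.2,0],"turn":0,"jaw":144},
    {"xyz":[8,2.4,0],"turn":0,"jaw":144},
    {"xyz":[12,3.5,0],"turn":0,"jaw":144},
    {"xyz":[15.5,4.5,0],"turn":0,"jaw":144},
    {"xyz":[18.5,5.3,0],"turn":0,"jaw":144},
  ],
)

```text
clock: 18.15
position: [0.6044, 0.0695, 0.086]
ee_rot: [2.388, 2.037, -0.034]
force: [0.1, -0.2, 0.3]
width: 0.433
```

```bash
python3 g.py .6155 .0895 .05 -9.2
```

```text
t 18.15 pos [0.6044 0.0695 0.086 ] zax [-0.0147 -0.0159 -0.9998] jaw yaw -9.1 w mm 39.8 F [ 0.1 -0.2  0.3] j7 [-0.57  0.61  0.55  1.78 -0.38  0.87 -0.01]
target [0.6155, 0.0895, 0.05, -9.2] xyz cm [2.22 0.82 3.55] turn 0.1 rows 1.0
```

Request:
arm_command(
  deltas=[
    {"xyz":[1.5,0.5,0],"turn":0,"jaw":144},
    {"xyz":[2.1,0.8,1.5],"turn":0,"jaw":144},
    {"xyz":[2.1,0.8,3.5],"turn":0,"jaw":144},
    {"xyz":[2.1,0.8,4],"turn":0,"jaw":144},
    {"xyz":[2.1,0.8,4],"turn":0,"jaw":144},
  ],
)

```text
clock: 18.57
position: [0.6128, 0.0866, 0.0429]
ee_rot: [2.391, 2.037, -0.041]
force: [-1.1, 0.6, 0.4]
width: 0.437
```

```bash
python3 -c "
from h import *
d=snap('scene',10)
a=cv2.resize(d['frame'][90:270,190:360],(600,635),interpolation=cv2.INTER_CUBIC)[:580]
cv2.imwrite('pics/s10.png',a[...,::-1])
";python3 g.py .6155 .0895 .0105 -9.2
```

```text
t 18.62 pos [0.6137 0.0866 0.0443] zax [-0.0175 -0.0172 -0.9997] jaw yaw -9.2 w mm 39.9 F [ 0.7 -0.4  1. ] j7 [-0.57  0.68  0.52  1.78 -0.42  0.82 -0.02]
target [0.6155, 0.0895, 0.0105, -9.2] xyz cm [0.38 0.18 3.37] turn 0.0 rows 0.8
```

View pics/s10.png

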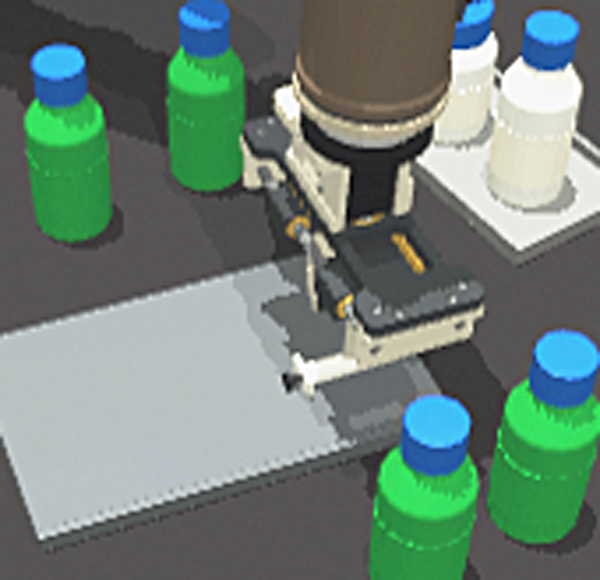

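The pushed-in syringe (~(340,375) in the crop) is under the gripper, and the green bottles are clear. Descending and gripping.

Request:
arm_command(
  deltas=[
    {"xyz":[0.35,0.2,1.5],"turn":0,"jaw":144},
    {"xyz":[0.35,0.2,2.8],"turn":0,"jaw":144},
    {"xyz":[0.35,0.2,3.2],"turn":0,"jaw":144},
    {"xyz":[0.35,0.2,3.3],"turn":0,"jaw":144},
    {"xyz":[0.35,0.2,3.3],"turn":0,"jaw":144},
  ],
)

```text
clock: 19.03
position: [0.6154, 0.0887, 0.011]
ee_rot: [2.391, 2.035, -0.039]
force: [-0.3, 0.8, 0.7]
width: 0.435
```

```bash
python3 g.py .6155 .0895 .0105 -9.2
```

```text
t 19.03 pos [0.6154 0.0887 0.011 ] zax [-0.0182 -0.0174 -0.9997] jaw yaw -9.2 w mm 40.0 F [-0.3  0.8  0.7] j7 [-0.56  0.72  0.49  1.79 -0.44  0.76  0.  ]
target [0.6155, 0.0895, 0.0105, -9.2] xyz cm [ 0.08 -0.    0.05] turn 0.0 rows 0.0
```

Request:
arm_command(
  deltas=[
    {"xyz":[0.05,0,0.1],"turn":0,"jaw":255},
    {"xyz":[0.05,0,0.1],"turn":0,"jaw":255},
    {"xyz":[0.05,0,0.1],"turn":0,"jaw":255},
    {"xyz":[0.05,0,0.1],"turn":0,"jaw":255},
    {"xyz":[0.05,0,0.1],"turn":0,"jaw":255},
  ],
  force=12,
)

```text
clock: 19.45
position: [0.6157, 0.0893, 0.0103]
ee_rot: [2.391, 2.035, -0.039]
force: [-0.2, -0.5, 1.4]
width: 0.148
```

Request:
arm_command(
  deltas=[
    {"xyz":[0,0,0],"turn":0,"jaw":255},
    {"xyz":[0,0,0],"turn":0,"jaw":255},
    {"xyz":[0,0,0],"turn":0,"jaw":255},
    {"xyz":[0,0,-1],"turn":0,"jaw":255},
    {"xyz":[0,0,-2],"turn":0,"jaw":255},
  ],
)

```text
clock: 19.87
position: [0.6156, 0.0895, 0.0306]
ee_rot: [2.391, 2.035, -0.04]
force: [0.1, -0.2, -0.9]
width: 0.149
```

Request:
arm_command(
  deltas=[
    {"xyz":[0,0,-2],"turn":0,"jaw":255},
    {"xyz":[0,0,-4],"turn":0,"jaw":255},
    {"xyz":[0,0,-5],"turn":0,"jaw":255},
    {"xyz":[0,0,-5],"turn":0,"jaw":255},
    {"xyz":[0,0,-5],"turn":0,"jaw":255},
  ],
)

```text
clock: 20.28
position: [0.6169, 0.0906, 0.0812]
ee_rot: [2.391, 2.035, -0.038]
force: [-0.2, -0.3, -0.4]
width: 0.149
```

```bash
python3 -c "
from h import *
d=snap('scene',11)
a=cv2.resize(d['frame'][90:270,190:360],(600,635),interpolation=cv2.INTER_CUBIC)[:580]
cv2.imwrite('pics/s11.png',a[...,::-1])
";python3 g.py .589 -.3247 .08 -0.6
```

```text
t 20.33 pos [0.6162 0.0906 0.0803] zax [-0.0191 -0.0173 -0.9997] jaw yaw -9.2 w mm 13.2 F [ 0.8 -0.1 -0.5] j7 [-0.59  0.64  0.54  1.74 -0.39  0.89 -0.04]
target [0.589, -0.3247, 0.08, -0.6] xyz cm [-41.43   3.95   0.8 ] turn -8.6 rows 10.0
```

View pics/s11.png

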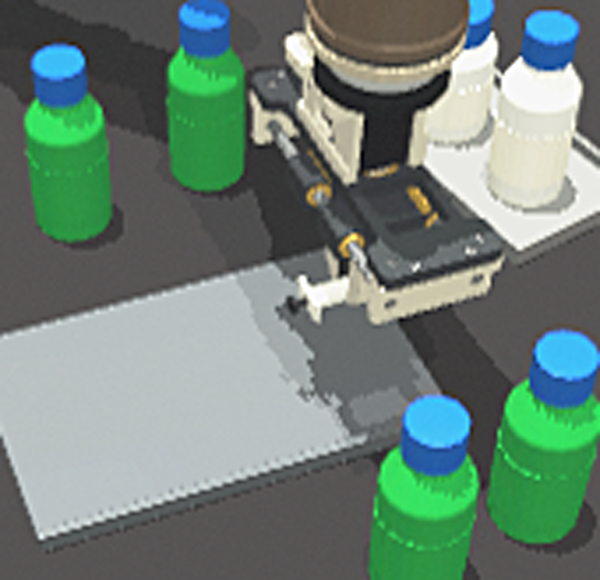

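The pushed-in syringe is held and level (~(325,292) in the crop). Moving to the dish.

Request:
arm_command(
  deltas=[
    {"xyz":[-3.5,0.3,0],"turn":-2,"jaw":255},
    {"xyz":[-7.5,0.7,0],"turn":-4,"jaw":255},
    {"xyz":[-11.5,1.1,0],"turn":-6,"jaw":255},
    {"xyz":[-15.5,1.5,0],"turn":-8,"jaw":255},
    {"xyz":[-19,1.8,0],"turn":-8.6,"jaw":255},
  ],
)

```text
clock: 20.75
position: [0.6024, -0.1026, 0.0828]
ee_rot: [-2.23, -2.21, 0.043]
force: [-0.1, -0.4, -0.8]
width: 0.144
```

```bash
python3 g.py .589 -.3247 .08 -0.6
```

```text
t 20.75 pos [ 0.6024 -0.1026  0.0828] zax [-0.021  -0.0181 -0.9996] jaw yaw -0.5 w mm 13.3 F [-0.1 -0.4 -0.8] j7 [-0.26  0.61  0.5   1.78 -0.34  0.87  0.38]
target [0.589, -0.3247, 0.08, -0.6] xyz cm [-22.21  -1.13   0.7 ] turn 0.1 rows 5.3
```

Request:
arm_command(
  deltas=[
    {"xyz":[-4,-0.2,0],"turn":0,"jaw":255},
    {"xyz":[-8,-0.4,0],"turn":0,"jaw":255},
    {"xyz":[-12,-0.6,0],"turn":0,"jaw":255},
    {"xyz":[-16,-0.8,0],"turn":0,"jaw":255},
    {"xyz":[-19.5,-1,0],"turn":0,"jaw":255},
  ],
)

```text
clock: 21.17
position: [0.5891, -0.3002, 0.0852]
ee_rot: [-2.23, -2.207, 0.046]
force: [0.6, 0.2, -0.9]
width: 0.147
```

Request:
arm_command(
  deltas=[
    {"xyz":[-1.5,0,0],"turn":0,"jaw":255},
    {"xyz":[-1.5,0,1],"turn":0,"jaw":255},
    {"xyz":[-1.5,0,2.5],"turn":0,"jaw":255},
    {"xyz":[-1.5,0,3],"turn":0,"jaw":255},
    {"xyz":[-1.5,0,3],"turn":0,"jaw":255},
  ],
)

```text
clock: 21.58
position: [0.5868, -0.3139, 0.0527]
ee_rot: [-2.226, -2.205, 0.047]
force: [-0.9, 0.0, -0.5]
width: 0.145
```

```bash
python3 -c "
from h import *
d=snap('scene',12)
a=cv2.resize(d['frame'][130:310,50:220],(600,635),interpolation=cv2.INTER_CUBIC)[:580]
cv2.imwrite('pics/s12.png',a[...,::-1])
";python3 g.py .589 -.3247 .009 -0.6
```

```text
t 21.63 pos [ 0.5876 -0.3142  0.054 ] zax [-0.0257 -0.0164 -0.9995] jaw yaw -0.5 w mm 13.4 F [-0.4  0.7  0.3] j7 [ 0.1   0.72  0.47  1.65 -0.36  0.89  0.7 ]
target [0.589, -0.3247, 0.009, -0.6] xyz cm [-0.97  0.27  4.51] turn 0.1 rows 1.1
```

View pics/s12.png

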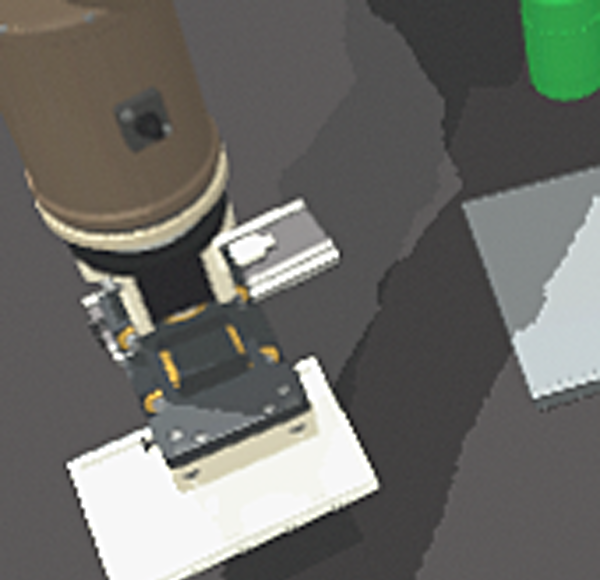

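The gripper with the syringe is over the dish, slightly nozzle-side of its middle. Lowering to the floor.

Request:
arm_command(
  deltas=[
    {"xyz":[-0.9,0.2,1],"turn":0,"jaw":255},
    {"xyz":[-0.9,0.2,2.5],"turn":0,"jaw":255},
    {"xyz":[-0.9,0.2,3.7],"turn":0,"jaw":255},
    {"xyz":[-0.9,0.2,4.1],"turn":0,"jaw":255},
    {"xyz":[-0.9,0.2,4.1],"turn":0,"jaw":255},
  ],
)

```text
clock: 22.05
position: [0.5877, -0.3233, 0.0116]
ee_rot: [-2.225, -2.205, 0.048]
force: [0.3, 0.8, -0.1]
width: 0.148
```

```bash
python3 g.py .589 -.3247 .009 -0.6
```

```text
t 22.05 pos [ 0.5877 -0.3233  0.0116] zax [-0.0278 -0.0153 -0.9995] jaw yaw -0.5 w mm 13.6 F [ 0.3  0.8 -0.1] j7 [ 0.13  0.77  0.44  1.65 -0.39  0.82  0.73]
target [0.589, -0.3247, 0.009, -0.6] xyz cm [-0.13  0.14  0.26] turn 0.1 rows 0.1
```

Request:
arm_command(
  deltas=[
    {"xyz":[-0.1,0.1,0.2],"turn":0,"jaw":255},
    {"xyz":[-0.1,0.1,0.25],"turn":0,"jaw":255},
    {"xyz":[-0.1,0.1,0.25],"turn":0,"jaw":210},
    {"xyz":[-0.1,0.1,0.25],"turn":0,"jaw":180},
    {"xyz":[-0.1,0.1,0.25],"turn":0,"jaw":150},
  ],
)

```text
clock: 22.47
position: [0.5889, -0.3245, 0.0096]
ee_rot: [-2.226, -2.206, 0.047]
force: [-0.6, -0.1, 0.2]
width: 0.275
```

Request:
arm_command(
  deltas=[
    {"xyz":[0,0,0],"turn":0,"jaw":150},
    {"xyz":[0,0,-1.5],"turn":0,"jaw":144},
    {"xyz":[0,0,-5],"turn":0,"jaw":100},
    {"xyz":[0,0,-9],"turn":0,"jaw":50},
    {"xyz":[0,0,-12],"turn":0,"jaw":0},
  ],
)

```text
clock: 22.88
position: [0.5925, -0.3231, 0.1325]
ee_rot: [-2.227, -2.206, 0.047]
force: [2.0, -0.4, 0.9]
width: 0.605
```

```bash
python3 -c "
from h import *
d=snap('scene',13)
a=cv2.resize(d['frame'][130:310,50:220],(600,635),interpolation=cv2.INTER_CUBIC)[:580]
cv2.imwrite('pics/s13.png',a[...,::-1])
";python3 g.py .4370 .3044 .18 90
```

```text
t 22.93 pos [ 0.5953 -0.3248  0.1385] zax [-0.0181 -0.0199 -0.9996] jaw yaw -0.5 w mm 59.5 F [ 2.2 -0.8  4.2] j7 [ 0.09  0.64  0.52  1.56 -0.32  1.04  0.67]
target [0.437, 0.3044, 0.18, 90.0] xyz cm [ 62.68 -16.49  -5.11] turn 89.5 rows 15.6
```

View pics/s13.png

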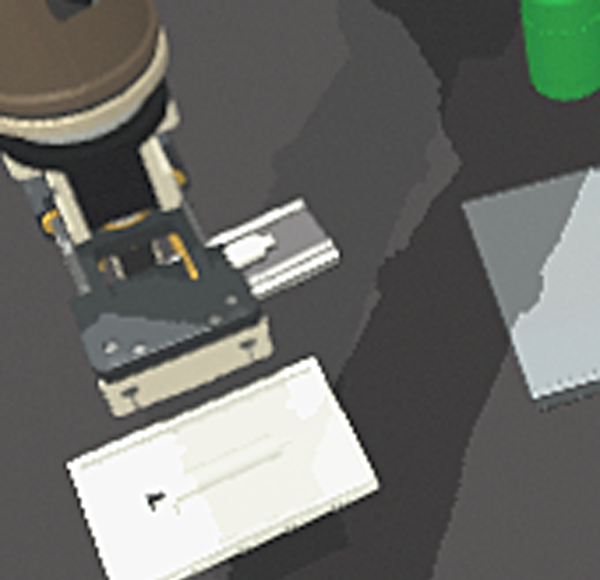

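The pushed-in syringe lies in the middle of the dish (disc ~(155,498), barrel to ~(285,450) in the crop). Now back for the jar.

Request:
arm_command(
  deltas=[
    {"xyz":[2,0,-3],"turn":-5,"jaw":0},
    {"xyz":[5,-1,-6],"turn":-10,"jaw":0},
    {"xyz":[9,-2.2,-6.5],"turn":-15,"jaw":0},
    {"xyz":[13,-3.3,-6.5],"turn":-22,"jaw":0},
    {"xyz":[17,-4.4,-6.5],"turn":-29,"jaw":0},
  ],
)

```text
clock: 23.35
position: [0.5544, -0.1543, 0.202]
ee_rot: [-1.598, -2.701, 0.04]
force: [1.2, 1.8, -0.0]
width: 0.983
```

```bash
python3 g.py .4370 .3044 .2 90
```

```text
t 23.35 pos [ 0.5544 -0.1543  0.202 ] zax [-0.0156 -0.0202 -0.9997] jaw yaw 28.8 w mm 90.5 F [ 1.2  1.8 -0. ] j7 [-0.13  0.39  0.41  1.75 -0.15  1.05  0.83]
target [0.437, 0.3044, 0.2, 90.0] xyz cm [45.86 11.78 -0.54] turn -61.2 rows 11.4
```

Request:
arm_command(
  deltas=[
    {"xyz":[4,1,0],"turn":-7,"jaw":0},
    {"xyz":[8,2,0],"turn":-14,"jaw":0},
    {"xyz":[12,3,0],"turn":-21,"jaw":0},
    {"xyz":[16,4,0],"turn":-28,"jaw":0},
    {"xyz":[20,5,0],"turn":-35,"jaw":0},
  ],
)

```text
clock: 23.77
position: [0.5011, 0.0468, 0.1991]
ee_rot: [-0.702, -3.052, 0.036]
force: [0.4, 0.6, -0.7]
width: 0.998
```

```bash
python3 g.py .4370 .3044 .2 90
```

```text
t 23.77 pos [0.5011 0.0468 0.1991] zax [-0.0145 -0.02   -0.9997] jaw yaw 64.1 w mm 91.8 F [ 0.4  0.6 -0.7] j7 [-0.38  0.27  0.21  1.9  -0.05  0.99  0.97]
target [0.437, 0.3044, 0.2, 90.0] xyz cm [17.02 20.37 -0.51] turn -25.9 rows 6.4
```

Request:
arm_command(
  deltas=[
    {"xyz":[2.6,3.2,0],"turn":-7,"jaw":0},
    {"xyz":[5.2,6.4,0],"turn":-14,"jaw":0},
    {"xyz":[8,9.6,0],"turn":-20,"jaw":0},
    {"xyz":[10.5,12.8,0],"turn":-25.9,"jaw":0},
    {"xyz":[13,15.6,0],"turn":-25.9,"jaw":0},
  ],
)

```text
clock: 24.18
position: [0.4516, 0.2462, 0.1962]
ee_rot: [0.011, -3.128, 0.03]
force: [0.7, -0.6, 0.4]
width: 1.0
```

```bash
python3 g.py .4370 .3044 .13 90
```

```text
t 24.18 pos [0.4516 0.2462 0.1962] zax [-0.0137 -0.019  -0.9997] jaw yaw 90.4 w mm 92.0 F [ 0.7 -0.6  0.4] j7 [-0.63  0.3   0.03  1.86 -0.    1.    0.97]
target [0.437, 0.3044, 0.13, 90.0] xyz cm [1.32 5.95 6.53] turn 0.4 rows 2.1
```

Request:
arm_command(
  deltas=[
    {"xyz":[0.7,3.2,0],"turn":0,"jaw":0},
    {"xyz":[1.3,5.9,0],"turn":0,"jaw":0},
    {"xyz":[1.3,5.9,2],"turn":0,"jaw":0},
    {"xyz":[1.3,5.9,5],"turn":0,"jaw":0},
    {"xyz":[1.3,5.9,6],"turn":0,"jaw":0},
  ],
)

```text
clock: 24.6
position: [0.4357, 0.3034, 0.1324]
ee_rot: [0.013, -3.125, 0.033]
force: [-0.8, -0.8, -0.4]
width: 1.003
```

```bash
python3 -c "
from h import *
d=snap('scene',14);d=snap('top',14)
";python3 g.py .4370 .3044 .0882 90
```

```text
t 24.7 pos [0.4361 0.3026 0.1336] zax [-0.0169 -0.0219 -0.9996] jaw yaw 90.4 w mm 92.0 F [ 0.1 -0.2  0.1] j7 [-0.71  0.4   0.    1.89  0.01  0.88  0.86]
target [0.437, 0.3044, 0.0882, 90.0] xyz cm [-0.17  0.28  4.54] turn 0.4 rows 1.1
```

View pics/scene14.png

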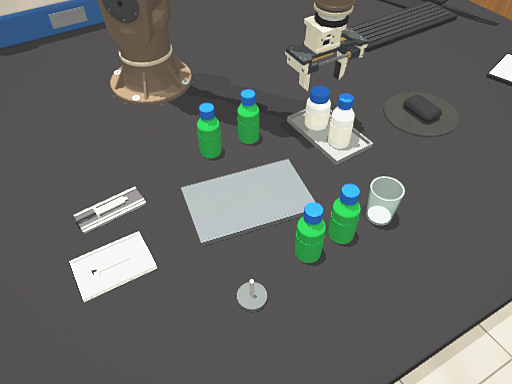

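View pics/top14.png

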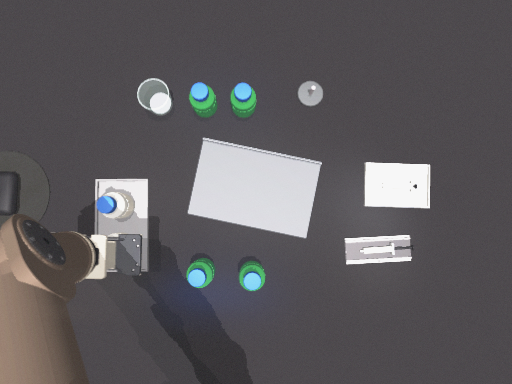

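Both syringes are in place: drawn at ~(378,250) on the plate, pushed-in around (398,186) in the dish. Both bottles stand in the tray and the gripper is above the jar. Gripping it.

Request:
arm_command(
  deltas=[
    {"xyz":[-0.15,0.3,2],"turn":0,"jaw":0},
    {"xyz":[-0.15,0.3,3.8],"turn":0,"jaw":0},
    {"xyz":[-0.15,0.3,4.5],"turn":0,"jaw":0},
    {"xyz":[-0.15,0.3,4.5],"turn":0,"jaw":0},
    {"xyz":[-0.15,0.3,4.5],"turn":0,"jaw":100},
  ],
)

```text
clock: 25.12
position: [0.4374, 0.3047, 0.0896]
ee_rot: [0.01, -3.125, 0.033]
force: [-0.3, 0.1, 0.3]
width: 0.963
```

Request:
arm_command(
  deltas=[
    {"xyz":[0,0,0],"turn":0,"jaw":255},
    {"xyz":[0,0,0],"turn":0,"jaw":255},
    {"xyz":[0,0,0],"turn":0,"jaw":255},
    {"xyz":[0,0,0],"turn":0,"jaw":255},
    {"xyz":[0,0,0],"turn":0,"jaw":255},
  ],
  force=20,
)

```text
clock: 25.53
position: [0.4376, 0.3047, 0.09]
ee_rot: [0.01, -3.125, 0.033]
force: [-0.9, -0.7, 0.0]
width: 0.61
```

Request:
arm_command(
  deltas=[
    {"xyz":[0,0,0],"turn":0,"jaw":255},
    {"xyz":[0,0,0],"turn":0,"jaw":255},
    {"xyz":[0,0,-1],"turn":0,"jaw":255},
    {"xyz":[0,0,-2.5],"turn":0,"jaw":255},
    {"xyz":[0,0,-4],"turn":0,"jaw":255},
  ],
)

```text
clock: 25.95
position: [0.4376, 0.3052, 0.1304]
ee_rot: [0.01, -3.124, 0.035]
force: [0.8, -0.7, -3.3]
width: 0.54
```

```bash
python3 g.py .5397 -.0328 .15 90
```

```text
t 25.95 pos [0.4376 0.3052 0.1304] zax [-0.0173 -0.0222 -0.9996] jaw yaw 90.4 w mm 49.7 F [ 0.8 -0.7 -3.3] j7 [-0.71  0.41  0.    1.89  0.01  0.87  0.86]
target [0.5397, -0.0328, 0.15, 90.0] xyz cm [ -9.96 -33.9   -1.39] turn 0.4 rows 8.5
```

Request:
arm_command(
  deltas=[
    {"xyz":[0,0,-2],"turn":0,"jaw":255},
    {"xyz":[-1.2,-4,-3],"turn":0,"jaw":255},
    {"xyz":[-2.3,-8,-3],"turn":0,"jaw":255},
    {"xyz":[-3.5,-12,-3],"turn":0,"jaw":255},
    {"xyz":[-4.4,-15,-3],"turn":0,"jaw":255},
  ],
)

```text
clock: 26.37
position: [0.4836, 0.1528, 0.1637]
ee_rot: [0.008, -3.125, 0.036]
force: [0.8, -0.2, -3.0]
width: 0.541
```

Request:
arm_command(
  deltas=[
    {"xyz":[-1.2,-4,0],"turn":0,"jaw":255},
    {"xyz":[-2.3,-8,0],"turn":0,"jaw":255},
    {"xyz":[-3.5,-12,0],"turn":0,"jaw":255},
    {"xyz":[-4.4,-15,0],"turn":0,"jaw":255},
    {"xyz":[-4.4,-15,0],"turn":0,"jaw":255},
  ],
)

```text
clock: 26.78
position: [0.5297, -0.0061, 0.1673]
ee_rot: [-0.008, -3.126, 0.043]
force: [0.0, -1.2, -2.8]
width: 0.544
```

```bash
python3 g.py .5402 -.0328 .12 90
```

```text
t 26.78 pos [ 0.5297 -0.0061  0.1673] zax [-0.0154 -0.0273 -0.9995] jaw yaw 89.7 w mm 50.0 F [ 0.  -1.2 -2.8] j7 [-0.2   0.35  0.12  1.88 -0.02  0.94  1.49]
target [0.5402, -0.0328, 0.12, 90.0] xyz cm [-1.13 -2.54  4.79] turn -0.3 rows 1.3
```

Request:
arm_command(
  deltas=[
    {"xyz":[-1.1,-2.5,0],"turn":0,"jaw":255},
    {"xyz":[-1.1,-2.5,1.5],"turn":0,"jaw":255},
    {"xyz":[-1.1,-2.5,4],"turn":0,"jaw":255},
    {"xyz":[-1.1,-2.5,6],"turn":0,"jaw":255},
    {"xyz":[-1.1,-2.5,6],"turn":0,"jaw":255},
  ],
)

```text
clock: 27.2
position: [0.5368, -0.0326, 0.1048]
ee_rot: [-0.008, -3.119, 0.043]
force: [-1.6, 0.3, -3.8]
width: 0.534
```

```bash
python3 -c "
from h import *
d=snap('scene',15)
";python3 g.py .5402 -.0328 .0922 90
```

```text
t 27.25 pos [ 0.5379 -0.0325  0.1067] zax [-0.0199 -0.0273 -0.9994] jaw yaw 89.7 w mm 49.5 F [ 0.3  0.8 -1.6] j7 [-0.15  0.44  0.12  1.91 -0.04  0.81  1.55]
target [0.5402, -0.0328, 0.0922, 90.0] xyz cm [-0.26  0.01  1.44] turn -0.3 rows 0.4
```

View pics/scene15.png

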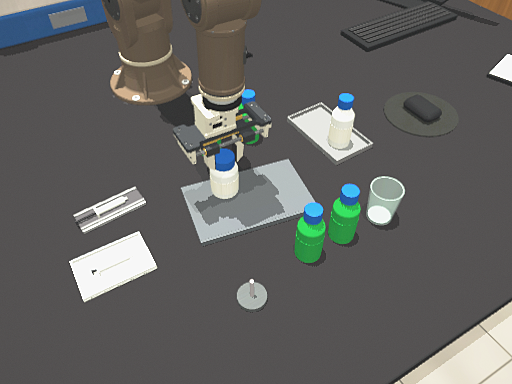

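The jar hangs a little above its old spot at ~(225,175). Setting it down.

Request:
arm_command(
  deltas=[
    {"xyz":[-0.25,0,0.5],"turn":0,"jaw":255},
    {"xyz":[-0.25,0,1],"turn":0,"jaw":255},
    {"xyz":[-0.25,0,1.35],"turn":0,"jaw":255},
    {"xyz":[-0.25,0,1.35],"turn":0,"jaw":255},
    {"xyz":[-0.25,0,1.35],"turn":0,"jaw":255},
  ],
)

```text
clock: 27.67
position: [0.5402, -0.0328, 0.0934]
ee_rot: [-0.008, -3.122, 0.043]
force: [-0.9, -0.5, -3.0]
width: 0.536
```

```bash
python3 g.py .5402 -.0328 .0922 90
```

```text
t 27.67 pos [ 0.5402 -0.0328  0.0934] zax [-0.0197 -0.0273 -0.9994] jaw yaw 89.7 w mm 49.3 F [-0.9 -0.5 -3. ] j7 [-0.14  0.46  0.12  1.92 -0.04  0.78  1.56]
target [0.5402, -0.0328, 0.0922, 90.0] xyz cm [-0.    0.01  0.12] turn -0.3 rows 0.0
```

Request:
arm_command(
  deltas=[
    {"xyz":[0,0,0.1],"turn":0,"jaw":255},
    {"xyz":[0,0,0.15],"turn":0,"jaw":255},
    {"xyz":[0,0,0.15],"turn":0,"jaw":255},
    {"xyz":[0,0,0.15],"turn":0,"jaw":80},
    {"xyz":[0,0,0.15],"turn":0,"jaw":0},
  ],
)

```text
clock: 28.08
position: [0.5405, -0.0329, 0.0922]
ee_rot: [-0.008, -3.122, 0.043]
force: [0.1, 0.1, 0.0]
width: 0.635
```

Request:
arm_command(
  deltas=[
    {"xyz":[0,0,0],"turn":0,"jaw":0},
    {"xyz":[0,0,0],"turn":0,"jaw":0},
    {"xyz":[0,0,0],"turn":0,"jaw":0},
    {"xyz":[0,0,0],"turn":0,"jaw":0},
    {"xyz":[0,0,0],"turn":0,"jaw":0},
  ],
)

```text
clock: 28.5
position: [0.5405, -0.0329, 0.0922]
ee_rot: [-0.008, -3.122, 0.043]
force: [0.5, -0.3, 0.2]
width: 0.981
```

Request:
arm_command(
  deltas=[
    {"xyz":[0,0,-3],"turn":0,"jaw":0},
    {"xyz":[0,0,-7],"turn":0,"jaw":0},
    {"xyz":[0,0,-10],"turn":0,"jaw":0},
    {"xyz":[0,0,-10],"turn":0,"jaw":0},
    {"xyz":[0,0,-10],"turn":0,"jaw":0},
  ],
)

```text
clock: 28.92
position: [0.5436, -0.0301, 0.1941]
ee_rot: [-0.008, -3.126, 0.042]
force: [-1.2, -0.0, 0.6]
width: 1.002
```

```bash
python3 g.py .5279 .3073 .20 90
```

```text
t 28.92 pos [ 0.5436 -0.0301  0.1941] zax [-0.0149 -0.0269 -0.9995] jaw yaw 89.7 w mm 92.2 F [-1.2 -0.   0.6] j7 [-0.16  0.34  0.14  1.81 -0.02  1.01  1.54]
target [0.5279, 0.3073, 0.2, 90.0] xyz cm [ 1.76 33.7  -1.48] turn -0.3 rows 8.1
```

Request:
arm_command(
  deltas=[
    {"xyz":[0.2,4,-0.5],"turn":0,"jaw":0},
    {"xyz":[0.4,8,-1],"turn":0,"jaw":0},
    {"xyz":[0.6,12,-1],"turn":0,"jaw":0},
    {"xyz":[0.8,15.5,-1],"turn":0,"jaw":0},
    {"xyz":[1,18,-1],"turn":0,"jaw":0},
  ],
)

```text
clock: 29.33
position: [0.5332, 0.154, 0.198]
ee_rot: [-0.003, -3.124, 0.041]
force: [0.1, -0.4, -0.0]
width: 1.0
```

Request:
arm_command(
  deltas=[
    {"xyz":[0.2,4,0],"turn":0,"jaw":0},
    {"xyz":[0.4,8,0],"turn":0,"jaw":0},
    {"xyz":[0.6,12,0],"turn":0,"jaw":0},
    {"xyz":[0.8,15,0],"turn":0,"jaw":0},
    {"xyz":[0.8,15,0],"turn":0,"jaw":0},
  ],
)

```text
clock: 29.75
position: [0.522, 0.3122, 0.192]
ee_rot: [0.012, -3.121, 0.037]
force: [-0.9, 0.2, 1.1]
width: 0.999
```

```bash
python3 -c "
from h import *
d=snap('scene',16)
";python3 g.py .5279 .3073 .117 90
```

```text
t 29.8 pos [0.5231 0.3081 0.1921] zax [-0.0199 -0.0262 -0.9995] jaw yaw 90.3 w mm 91.6 F [ 0.4  0.1 -1. ] j7 [-0.65  0.45  0.03  1.64 -0.    1.08  0.96]
target [0.5279, 0.3073, 0.117, 90.0] xyz cm [-0.63  0.12  7.5 ] turn 0.3 rows 1.8
```

View pics/scene16.png

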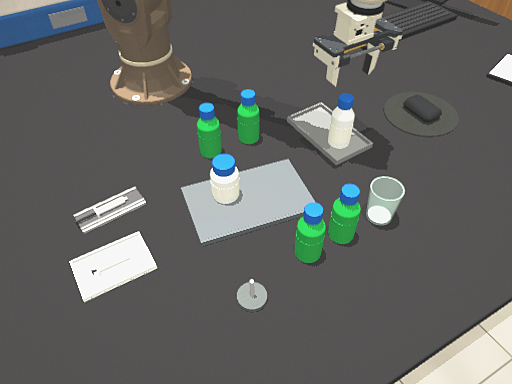

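The jar stands upright on its spot (cap at ~(224,164), as at the start). The gripper is above the tall bottle at ~(345,102). Descending.

Request:
arm_command(
  deltas=[
    {"xyz":[-0.6,0.1,1],"turn":0,"jaw":0},
    {"xyz":[-0.6,0.1,3],"turn":0,"jaw":0},
    {"xyz":[-0.6,0.1,5.5],"turn":0,"jaw":0},
    {"xyz":[-0.6,0.1,7],"turn":0,"jaw":0},
    {"xyz":[-0.6,0.1,7.3],"turn":0,"jaw":0},
  ],
)

```text
clock: 30.22
position: [0.5263, 0.3036, 0.1148]
ee_rot: [0.003, -3.116, 0.048]
force: [-1.0, -0.9, 0.6]
width: 1.001
```

```bash
python3 g.py .5279 .3073 .117 90
```

```text
t 30.22 pos [0.5263 0.3036 0.1148] zax [-0.025  -0.0307 -0.9992] jaw yaw 90.2 w mm 92.1 F [-1.  -0.9  0.6] j7 [-0.64  0.54  0.03  1.71 -0.    0.93  0.96]
target [0.5279, 0.3073, 0.117, 90.0] xyz cm [-0.15  0.36 -0.24] turn 0.2 rows 0.1
```

Request:
arm_command(
  deltas=[
    {"xyz":[-0.15,0.35,-0.2],"turn":0,"jaw":0},
    {"xyz":[-0.15,0.35,-0.2],"turn":0,"jaw":0},
    {"xyz":[-0.15,0.35,-0.2],"turn":0,"jaw":150},
    {"xyz":[-0.15,0.35,-0.2],"turn":0,"jaw":255},
    {"xyz":[-0.15,0.35,-0.2],"turn":0,"jaw":255},
  ],
)

```text
clock: 30.63
position: [0.5284, 0.3075, 0.1175]
ee_rot: [0.003, -3.117, 0.046]
force: [0.1, 0.1, -0.7]
width: 0.827
```

Request:
arm_command(
  deltas=[
    {"xyz":[0,0,0],"turn":0,"jaw":255},
    {"xyz":[0,0,0],"turn":0,"jaw":255},
    {"xyz":[0,0,0],"turn":0,"jaw":255},
    {"xyz":[0,0,0],"turn":0,"jaw":255},
    {"xyz":[0,0,0],"turn":0,"jaw":255},
  ],
  force=20,
)

```text
clock: 31.05
position: [0.5284, 0.3075, 0.1176]
ee_rot: [0.003, -3.118, 0.046]
force: [-0.3, 0.7, 0.2]
width: 0.47
```

Request:
arm_command(
  deltas=[
    {"xyz":[0,0,0],"turn":0,"jaw":255},
    {"xyz":[0,0,0],"turn":0,"jaw":255},
    {"xyz":[0,0,0],"turn":0,"jaw":255},
    {"xyz":[0,0,0],"turn":0,"jaw":255},
    {"xyz":[0,0,0],"turn":0,"jaw":255},
  ],
)

```text
clock: 31.47
position: [0.5284, 0.3076, 0.1176]
ee_rot: [0.004, -3.118, 0.046]
force: [0.0, 0.1, 0.1]
width: 0.385
```

```bash
python3 g.py .5610 .0977 .17 90
```

```text
t 31.47 pos [0.5284 0.3076 0.1176] zax [-0.0235 -0.0295 -0.9993] jaw yaw 90.1 w mm 35.4 F [0.  0.1 0.1] j7 [-0.64  0.54  0.03  1.7  -0.01  0.94  0.96]
target [0.561, 0.0977, 0.17, 90.0] xyz cm [ -3.09 -21.15  -4.69] turn 0.1 rows 5.2
```

Request:
arm_command(
  deltas=[
    {"xyz":[0,0,-1.5],"turn":0,"jaw":255},
    {"xyz":[0,0,-3],"turn":0,"jaw":255},
    {"xyz":[0,0,-5],"turn":0,"jaw":255},
    {"xyz":[0,0,-5],"turn":0,"jaw":255},
    {"xyz":[0,0,-5],"turn":0,"jaw":255},
  ],
)

```text
clock: 31.88
position: [0.5301, 0.3093, 0.1681]
ee_rot: [0.003, -3.119, 0.045]
force: [-1.4, -1.0, -2.8]
width: 0.388
```

Request:
arm_command(
  deltas=[
    {"xyz":[-0.5,-3,0],"turn":0,"jaw":255},
    {"xyz":[-1,-7,0],"turn":0,"jaw":255},
    {"xyz":[-1.6,-11,0],"turn":0,"jaw":255},
    {"xyz":[-2.1,-14.5,0],"turn":0,"jaw":255},
    {"xyz":[-2.6,-17.5,0],"turn":0,"jaw":255},
  ],
)

```text
clock: 32.3
position: [0.5557, 0.1308, 0.1713]
ee_rot: [0.001, -3.117, 0.047]
force: [0.7, -1.3, -2.0]
width: 0.386
```

```bash
python3 g.py .5615 .0977 .17 90
```

```text
t 32.3 pos [0.5557 0.1308 0.1713] zax [-0.0242 -0.0304 -0.9992] jaw yaw 90.0 w mm 35.5 F [ 0.7 -1.3 -2. ] j7 [-0.39  0.42  0.07  1.75 -0.01  1.    1.25]
target [0.5615, 0.0977, 0.17, 90.0] xyz cm [-0.58 -3.31  0.21] turn 0.0 rows 0.8
```

Request:
arm_command(
  deltas=[
    {"xyz":[-0.5,-2.5,0],"turn":0,"jaw":255},
    {"xyz":[-0.6,-3.2,1],"turn":0,"jaw":255},
    {"xyz":[-0.6,-3.2,2.5],"turn":0,"jaw":255},
    {"xyz":[-0.6,-3.2,3.8],"turn":0,"jaw":255},
    {"xyz":[-0.6,-3.2,3.8],"turn":0,"jaw":255},
  ],
)

```text
clock: 32.72
position: [0.5583, 0.0969, 0.1305]
ee_rot: [0.0, -3.111, 0.05]
force: [-1.0, -0.1, -1.8]
width: 0.386
```

```bash
python3 -c "
from h import *
d=snap('scene',17)
";python3 g.py .5615 .0977 .1196 90
```

```text
t 32.77 pos [0.559  0.0974 0.1319] zax [-0.0286 -0.0316 -0.9991] jaw yaw 90.1 w mm 35.8 F [ 0.  -0.1 -0.4] j7 [-0.33  0.46  0.07  1.8  -0.01  0.92  1.31]
target [0.5615, 0.0977, 0.1196, 90.0] xyz cm [-0.28  0.07  1.23] turn 0.1 rows 0.3
```

View pics/scene17.png

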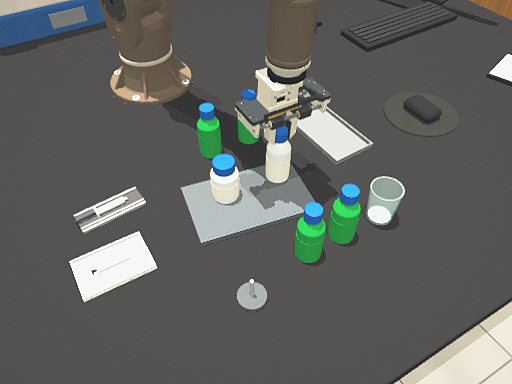

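The tall bottle hangs upright just above its old spot at ~(278,160). Setting it down.

Request:
arm_command(
  deltas=[
    {"xyz":[-0.3,0.1,0.4],"turn":0,"jaw":255},
    {"xyz":[-0.3,0.1,0.8],"turn":0,"jaw":255},
    {"xyz":[-0.3,0.1,1.15],"turn":0,"jaw":255},
    {"xyz":[-0.3,0.1,1.15],"turn":0,"jaw":255},
    {"xyz":[-0.3,0.1,1.15],"turn":0,"jaw":255},
  ],
)

```text
clock: 33.18
position: [0.5617, 0.0981, 0.1204]
ee_rot: [0.001, -3.113, 0.049]
force: [1.3, -0.4, -1.2]
width: 0.388
```

```bash
python3 g.py .5615 .0977 .1196 90
```

```text
t 33.18 pos [0.5617 0.0981 0.1204] zax [-0.0286 -0.0316 -0.9991] jaw yaw 90.1 w mm 35.7 F [ 1.3 -0.4 -1.2] j7 [-0.33  0.47  0.07  1.81 -0.01  0.9   1.31]
target [0.5615, 0.0977, 0.1196, 90.0] xyz cm [ 0.02 -0.04  0.08] turn 0.1 rows 0.0
```

Request:
arm_command(
  deltas=[
    {"xyz":[0,0,0.1],"turn":0,"jaw":255},
    {"xyz":[0,0,0.1],"turn":0,"jaw":255},
    {"xyz":[0,0,0.1],"turn":0,"jaw":140},
    {"xyz":[0,0,0.1],"turn":0,"jaw":80},
    {"xyz":[0,0,0.1],"turn":0,"jaw":0},
  ],
)

```text
clock: 33.6
position: [0.5618, 0.0982, 0.1195]
ee_rot: [0.001, -3.113, 0.049]
force: [-0.6, 0.5, 0.5]
width: 0.552
```

Request:
arm_command(
  deltas=[
    {"xyz":[0,0,0],"turn":0,"jaw":0},
    {"xyz":[0,0,0],"turn":0,"jaw":0},
    {"xyz":[0,0,0],"turn":0,"jaw":0},
    {"xyz":[0,0,0],"turn":0,"jaw":0},
    {"xyz":[0,0,0],"turn":0,"jaw":0},
  ],
)

```text
clock: 34.02
position: [0.5618, 0.0982, 0.1195]
ee_rot: [0.001, -3.113, 0.049]
force: [-0.6, 0.7, -0.4]
width: 0.909
```

Request:
arm_command(
  deltas=[
    {"xyz":[0,0,-3],"turn":0,"jaw":0},
    {"xyz":[0,0,-7],"turn":0,"jaw":0},
    {"xyz":[0,0,-10],"turn":0,"jaw":0},
    {"xyz":[0,0,-10],"turn":0,"jaw":0},
    {"xyz":[0,0,-10],"turn":0,"jaw":0},
  ],
)

```text
clock: 34.43
position: [0.5658, 0.1017, 0.2215]
ee_rot: [0.001, -3.117, 0.047]
force: [0.9, 0.1, -0.2]
width: 0.999
```

Request:
arm_command(
  deltas=[
    {"xyz":[1,4,0],"turn":0,"jaw":0},
    {"xyz":[2,8,0],"turn":0,"jaw":0},
    {"xyz":[3,12,0],"turn":0,"jaw":0},
    {"xyz":[4,16,0],"turn":0,"jaw":0},
    {"xyz":[4,18,0],"turn":0,"jaw":0},
  ],
)

```text
clock: 34.85
position: [0.5216, 0.2874, 0.2154]
ee_rot: [0.011, -3.113, 0.045]
force: [-1.4, 0.6, 0.1]
width: 1.0
```

Request:
arm_command(
  deltas=[
    {"xyz":[2,4,0],"turn":0,"jaw":0},
    {"xyz":[4,8,0],"turn":0,"jaw":0},
    {"xyz":[6,11,0],"turn":0,"jaw":0},
    {"xyz":[7,14,0],"turn":0,"jaw":0},
    {"xyz":[7,14,0],"turn":0,"jaw":0},
  ],
)

```text
clock: 35.27
position: [0.4434, 0.4354, 0.2114]
ee_rot: [0.028, -3.108, 0.04]
force: [-1.2, 1.0, 0.1]
width: 0.998
```

```bash
python3 g.py; python3 - <<'E'
from h import *
for n in("scene","top"):
    d=snap(n,18);C=cloud(d);hsv=cv2.cvtColor(d["frame"],cv2.COLOR_RGB2HSV)
    for tag,D in((0,load(n,0)),(18,d)):
        hsv=cv2.cvtColor(D["frame"],cv2.COLOR_RGB2HSV)
        b=cv2.inRange(hsv,(92,90,120),(122,255,255));k,l,st,ce=cv2.connectedComponentsWithStats(b)
        for nm,z in(("tall",.146),("jar",.111)):
            p0=proj(D,[[.561,.0975,z]] if nm=="tall" else [[.5395,-.0328,z]])[0]
            i=1+np.argmin(np.hypot(*(ce[1:]-p0).T)-(st[1:,4]<60)*-1e3)
            print(n,tag,nm,"px",ce[i].round(1),plane(D,ce[i],z).round(4)[0])
    if n=="top":
        f=d["frame"];a=cv2.resize(f[150:275,335:440],None,fx=4.5,fy=4.5,interpolation=cv2.INTER_CUBIC);cv2.imwrite("pics/t18.png",a[...,::-1])
E
```

```text
t 35.27 pos [0.4434 0.4354 0.2114] zax [-0.0329 -0.0261 -0.9991] jaw yaw 91.1 w mm 91.8 F [-1.2  1.   0.1] j7 [-0.84  0.47 -0.02  1.56  0.    1.16  0.72]
scene 0 tall px [280.3 137.7] [0.5707 0.0916 0.146 ]
scene 0 jar px [224.2 164.4] [ 0.5474 -0.0362  0.111 ]
scene 18 tall px [279.9 137.7] [0.5705 0.0908 0.146 ]
scene 18 jar px [223.3 164.3] [ 0.5463 -0.0378  0.111 ]
top 0 tall px [208.9 190.3] [0.5598 0.0964 0.146 ]
top 0 jar px [272.  203.3] [ 0.5376 -0.0326  0.111 ]
top 18 tall px [209.3 190.3] [0.5599 0.0957 0.146 ]
top 18 jar px [272.7 203.7] [ 0.5367 -0.034   0.111 ]
```

View pics/scene18.png

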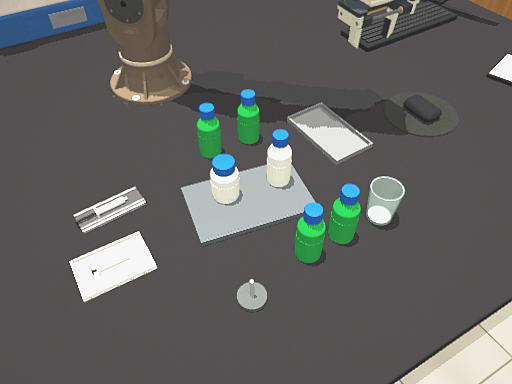

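View pics/t18.png

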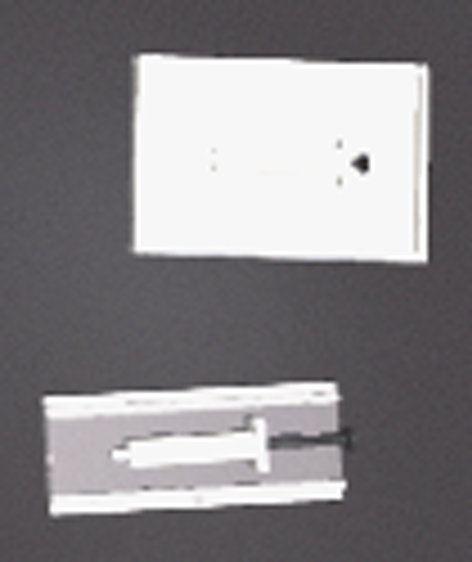

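Both bottles are upright, with caps within about 2 mm of their start positions in both views. The drawn syringe is centred in the groove and the pushed-in one lies mid-dish. The arm is clear, so I'm handing in.

Request:
arm_command(
  deltas=[
    {"xyz":[0,0,0],"turn":0,"jaw":0},
    {"xyz":[0,0,0],"turn":0,"jaw":0},
    {"xyz":[0,0,0],"turn":0,"jaw":0},
  ],
)

```text
clock: 35.62
position: [0.4493, 0.4268, 0.2111]
ee_rot: [0.014, -3.111, 0.049]
force: [0.6, -0.1, -0.0]
width: 1.004
```

```bash
python3 -c "
from cell import sign_off
print(sign_off())"
```

```text
the job is handed in; nothing more can be done
None
```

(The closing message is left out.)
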